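Fetch the hemmed-in snuff box from the tobacconist's turntable

TASK

A customer wants to see the horn snuff box, which stands in the middle of the turntable behind and between the stoneware jar, the tin match safe and the brass table lighter. First lift those three off one at a time and stand them upright on the green baize board; next lay the snuff box right way up in the middle of the brown leather pad, its length along the pad's length; only then put the jar, the match safe and the lighter back on the turntable, each upright on the very spot where it stood. Knock nothing over, set each thing down instead of letting it drop, and leave the ashtray and the pipe where they are.

Things in the scene. Friction and masses are not known exactly. Their poses are not given: they have to be found in the camera images.
- turntable: round mahogany turntable, 330 mm across, flat top 34 mm above the counter, held by its catch so that it does not turn. Origin: on its axis at counter level. Its x axis points away from the robot within 0.6 rad. Jar, match safe and lighter stand close round the snuff box, in any order: two on its -x side, 84 mm apart along y, one on its +x side, their centres 57 mm from the box's centre line
- snuff_box: oblong box of carved brown horn with a silver line round it: 100 mm long (its x), 44 mm wide (its y), 34 mm high, 0.11 kg; its two long sides are flat and upright from 3 to 24 mm above its underside. Too long to grip end to end. Origin: centre of its underside, z up. At the start its length lies along the turntable's y axis within 0.06 rad
- jar: round stoneware snuff jar, buff below with a brown shoulder, a cork and a small brown knob on top: 56 mm in diameter with straight sides from 4 to 74 mm height, 100 mm high in all, 0.32 kg. Origin: centre of its underside, z up
- match_safe: upright silvered tin match safe, a rectangular box: 46 mm (its x) by 34 mm (its y), 92 mm high with straight sides, its flush lid marked by a dark seam, 0.14 kg. Origin: centre of its underside, z up. At the start its x axis lies along the turntable's x axis within 0.06 rad
- lighter: brass table lighter: a square foot 48 by 48 by 12 mm, a waisted stem, then a round straight-sided tank 32 mm in diameter from 53 to 89 mm height (grip it there), a burner on top, 106 mm high in all, 0.30 kg. Origin: centre of its underside, z up
- baize: board covered in dark green baize, flat on the counter beside the turntable (left or right), the side area: 300 mm (its x) by 140 mm (its y), 3 mm thick, fixed. Origin: centre of its underside
- pad: brown leather presentation pad with a stitched border, flat on the counter on the other side of the turntable: 180 mm (its x) by 120 mm (its y), 3 mm thick, fixed. Origin: centre of its underside
- ashtray: heavy round green glass ashtray, 90 mm across and 26 mm high, on the turntable's +y side, loose; to be left alone. Origin: centre of its underside
- pipe: briar pipe with a black stem lying on the turntable's -y side, loose, 130 mm long, bowl 37 mm across and 42 mm high; to be left alone. Origin: centre of the underside of its bowl; its x axis points along the stem
Things that resemble listed ones, but are neither listed nor needed, are in the scene too. Leave any turquoise look-alike of the lighter alone. Leave any turquoise look-alike of the snuff_box alone.

How it is judged:
On the way, in this order (a step that is already met when the one before it is completed fails the run):
1. the jar, the match safe and the lighter all stand upright and released on the baize, the snuff box still in its place (within 15 mm) (x of jar in the frame of baize between -0.15 and 0.15 m and y of jar in the frame of baize between -0.07 and 0.07 m and z of jar in the frame of baize between -0.003 and 0.009 m and angle between each of jar, match_safe, lighter's own z axis and vertical below 0.12 rad and x of match_safe in the frame of baize between -0.15 and 0.15 m and y of match_safe in the frame of baize between -0.07 and 0.07 m and z of match_safe in the frame of baize between -0.003 and 0.009 m and x of lighter in the frame of baize between -0.15 and 0.15 m and y of lighter in the frame of baize between -0.07 and 0.07 m and z of lighter in the frame of baize between -0.003 and 0.009 m and linear speed of each of jar, match_safe, lighter below 0.02 m/s and angular speed of each of jar, match_safe, lighter below 0.2 rad/s and contact force between each of jar, match_safe, lighter and the fingers below 0.5 N and distance of snuff_box from where it was at the start of the episode below 0.015 m), for 0.2 s.
2. the snuff box lies released on the pad, in its middle within 15 mm, lengthways within 15 degrees, the other three still on the baize (horizontal distance between snuff_box and pad below 0.015 m and z of snuff_box in the frame of pad between -0.003 and 0.009 m and angle between each of snuff_box, jar, match_safe, lighter's own z axis and vertical below 0.12 rad and angle between the x axis of snuff_box and the x axis of pad, either way round below 0.26 rad and linear speed of snuff_box below 0.02 m/s and angular speed of snuff_box below 0.2 rad/s and contact force between snuff_box and the fingers below 0.5 N and x of jar in the frame of baize between -0.15 and 0.15 m and y of jar in the frame of baize between -0.07 and 0.07 m and z of jar in the frame of baize between -0.003 and 0.009 m and x of match_safe in the frame of baize between -0.15 and 0.15 m and y of match_safe in the frame of baize between -0.07 and 0.07 m and z of match_safe in the frame of baize between -0.003 and 0.009 m and x of lighter in the frame of baize between -0.15 and 0.15 m and y of lighter in the frame of baize between -0.07 and 0.07 m and z of lighter in the frame of baize between -0.003 and 0.009 m), for 0.2 s.
At the end, for the whole second after the job is handed in: The snuff box lies flat and right way up on the pad, its centre within 15 mm of the pad's centre and its length within 15 degrees of the pad's length; the jar, the match safe and the lighter stand upright on the turntable, each within 15 mm of where it stood at the start; all released and at rest (horizontal distance between snuff_box and pad below 0.015 m and z of snuff_box in the frame of pad between -0.003 and 0.009 m and angle between each of snuff_box, jar, match_safe, lighter's own z axis and vertical below 0.12 rad and angle between the x axis of snuff_box and the x axis of pad, either way round below 0.26 rad and distance of each of jar, match_safe, lighter from where it was at the start of the episode below 0.015 m and linear speed of each of jar, match_safe, lighter, snuff_box below 0.02 m/s and angular speed of each of jar, match_safe, lighter, snuff_box below 0.2 rad/s and contact force between each of jar, match_safe, lighter, snuff_box and the fingers below 0.5 N); the robot touches nothing.
It fails at once if the jar, the match safe, the lighter or the snuff box is knocked over (angle between any of jar, match_safe, lighter, snuff_box's own z axis and vertical above 0.6 rad).
It fails at once if the ashtray or the pipe is moved by more than 20 mm (distance of any of ashtray, pipe from where it was at the start of the episode above 0.02 m).
It fails at once if a thing is dropped (it falls free of the fingers at more than 0.6 m/s, as from a height of about 20 mm) ((linear speed of jar above 0.6 m/s and contact force between jar and the fingers below 0.1 N) or (linear speed of match_safe above 0.6 m/s and contact force between match_safe and the fingers below 0.1 N) or (linear speed of lighter above 0.6 m/s and contact force between lighter and the fingers below 0.1 N) or (linear speed of snuff_box above 0.6 m/s and contact force between snuff_box and the fingers below 0.1 N)).
It also fails if it takes over 141 s, if anything falls off the work surface, if the arm or the gripper's body presses on something with over 40 N, if the wrist force passes 120 N, or if a joint passes its speed limit or range.

ROBOT

A 7-joint arm with a two-finger parallel gripper is mounted at the origin on the work surface. World frame = base frame: x ahead of the robot, y to its left, z up, the work surface at z = 0. Lengths are in m, angles in rad, forces in N, time in s.
With the tool pointing down it reaches from about 0.4 to 0.85 m from the base axis. Payload 4.5 kg.
Tool frame: the origin (TCP) lies at the very end of the fingers, on their centre line; the grasp point (between the pads) lies 19 mm behind it; z points along the fingers, y is the line along which they close (so a half turn about z gives the same grasp; the last joint's range is limited). The gripper opens to 88 mm and grips with 3 to 60 N. Pads are 18 mm wide; open, the fingers measure 123 mm over their backs; the gripper's body (75 mm by 187 mm) begins 45 mm behind the grasp point.
Start: joints at [1.233, 0.689, -0.195, 1.565, 0.157, 0.902, -0.215], TCP at [0.227, -0.582, 0.239] pointing down, gripper open.
Joint ranges: [-3.01, 3.01], [-0.46, 2.08], [-1.47, 1.51], [0.13, 2.56], [-1, 4.14], [0.04, 2.09], [-2.66, 2.66]. Speed limits (rad/s): [2.57, 2.57, 3.14, 3.14, 3.14, 3.14, 3.14].

INTERFACE

Orientations are given as a unit quaternion [x, y, z, w].
In Python, from plant import r, optics gives the robot as it stands.
- The arm moves only by the tool servo_tool, never from a script. Its arguments are lists of equal length, an entry for each row: "translation": the shift along the tool's x, y, z in m, a list of three; "turn": the turn, a rotation vector about the tool's x, y, z in rad, a list of three. In form: {"translation": [[dx, dy, dz], ...], "turn": [[rx, ry, rz], ...]}. A call has 1 to 10 rows; each row shifts and turns the commanded pose from where the row before left it, along the tool's axes as they then stand; what a row does not reach is not made up. A row lasts 1/8 s, in which the tool goes at most 62.5 mm and 10.7 degrees, less where a joint would pass 70% of its speed; a pose out of reach is approached as far as the arm can. A call is refused whole if a number of a shift passes 0.0625 or a number of a turn 0.188, either way. A call with a gripper value outside its range is refused whole. "grip" is the opening, from 0 (shut) to 1 (fully open), set as the call begins (left out, the last holds). The fingers move at their own pace and stop on an object; "grip_force" is the grip in N (left out, the last holds). Time passes only in rows, so rows that do not move let the fingers close. It gives the time, the measured TCP pose, the force, the opening and the grip force at its end, in the units of the state.
- r.get_state(): the state, without advancing time (a new reading comes with each control period).
- optics.snapshot(name): name is "scene" or "top"; returns a dict with "img" (480x640x3 uint8, red, green, blue), "z_map" (480x640 float32, m along the optical axis (not along the pixel's ray), 0 where there is no reading), "mtx" (3x3 intrinsics, pixels), "k1" (the pictures are not rectified: a ray, as slopes to the right and down, at radius r is drawn at 1 + k1 r^2 times it, then the intrinsics apply), "R" (3x3) and "t" (3): a world point X has camera coordinates R X + t. Camera axes: x right, y down, z forward; pixel columns grow to the right and rows downward; lengths in m; the calibration is good to about 2 mm. A picture is of the moment at which its call begins.
- r.finish_job(): hands the job in; it is judged then, once.
The state is a dict: "clock": time; "q": joint angles; "qd": joint speeds; "joint_torque": joint torques, N m; "tool_pos": TCP position; "eef_rot": TCP orientation; "contact_force": force on the tool from outside, world axes, zero at the start; "moment": the same for the moment, N m; "opening": opening from 0.0 (shut) to 1.0 (fully open); "finger_force": force on a finger pad.
Only numpy, scipy, OpenCV 4.12 (cv2) and the standard library are available. Lean on these libraries where they do the work, as an engineer would, in place of code of your own. Each camera call takes 0.05 s, during which the arm holds its last target. There are 200 camera calls.

## Working session

There is one attempt and no reset: what is moved stays moved. The work goes in short steps, Python scripts to look and compute and a tool call to move; the robot and the scene stay as the last step left them, time stands still between calls to the robot, and variables do not carry over. Pictures are saved under pics/ and viewed, at most 14 in all, crops included, and the job is handed in when it is done.

Besides the shell and the picture viewer there is one more tool, called after "Request:" by a JSON object that holds its "name" and its "arguments", one argument or row to a line. servo_tool: Moves the arm, as the interface text tells. Its arguments: {"type":"object","properties":{"translation":{"type":"array"},"turn":{"type":"array"},"grip":{"type":"number"},"grip_force":{"type":"number"}},"required":["translation","turn"]}

```bash
mkdir -p pics; python3 - <<'E'
from plant import r, optics
import cv2, pickle
print(r.get_state())
for n in ("scene","top"):
    s=optics.snapshot(n); pickle.dump(s,open(f"{n}0.pkl","wb"))
    cv2.imwrite(f"pics/{n}0.png",s["img"][:,:,::-1])
    print(n,s["mtx"],s["k1"],s["R"],s["t"],(s["z_map"]>0).mean())
E
```

```text
{'clock': 0.0, 'q': array([ 1.23279427,  0.68997789, -0.19452879,  1.56634103,  0.15728411,
        0.90248848, -0.21511198]), 'qd': array([ 0.00125286, -0.00105279, -0.00034987, -0.00053288,  0.00069958,
        0.00292066,  0.00064499]), 'joint_torque': array([-7.75682274e-04, -5.27572703e+01, -1.26771066e+00, -1.53430098e+01,
       -5.28381276e-02,  6.56928823e-03,  1.61421635e-04]), 'tool_pos': array([ 0.22679584, -0.58172272,  0.237915  ]), 'eef_rot': array([ 9.82762897e-01,  1.84868214e-01, -2.22340277e-04, -8.84512255e-04]), 'contact_force': array([ 0.61725504,  0.39349797, -0.60976085]), 'moment': array([-0.0006816 ,  0.04760881, -0.00267572]), 'finger_force': 0.0, 'opening': 1.0027530885250688}
scene [[607.04139031   0.         325.58031822]
 [  0.         607.04139031 241.88370066]
 [  0.           0.           1.        ]] 0.04891036696616219 [[ 0.37475043  0.92712491  0.00123042]
 [ 0.63916352 -0.25739261 -0.72471997]
 [-0.67158924  0.27237556 -0.68904242]] [-0.15382158 -0.27101454  1.53267772] 0.996005859375
top [[478.64216889   0.         318.73913702]
 [  0.         478.64216889 239.7579399 ]
 [  0.           0.           1.        ]] -0.05721740247621788 [[-0.02076873 -0.99976083 -0.00685165]
 [-0.97362892  0.02178222 -0.22709525]
 [ 0.22719018  0.00195449 -0.97384845]] [0.00498872 0.46777537 0.84371972] 0.9962467447916666
```

View pics/scene0.png

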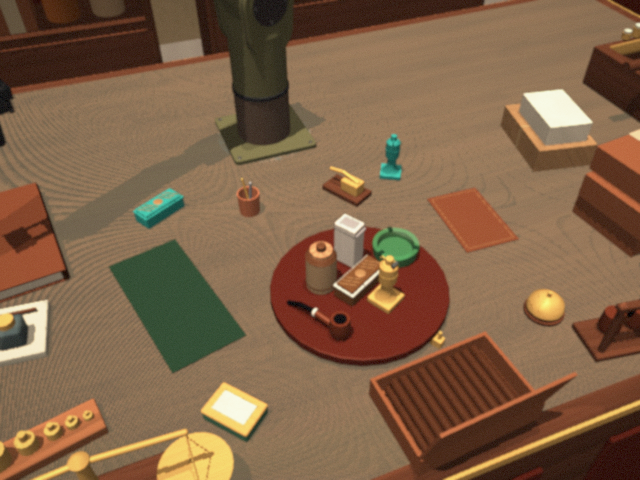

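View pics/top0.png

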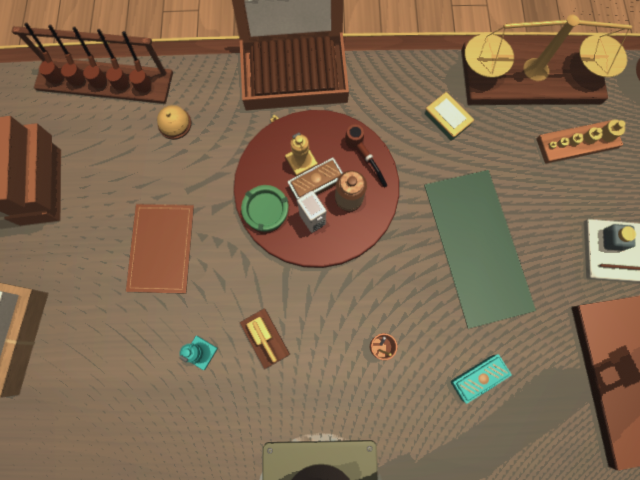

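Scene view: turntable around (360,290), jar (321,265), match safe (349,240), lighter (387,283), box (358,278); baize left (175,300), pad right (472,218). Top view: jar (350,190), match safe (312,210), lighter (300,152), box (315,178), baize (480,248), pad (160,248).

```bash
cat > h.py <<'E'
import numpy as np, cv2, pickle
def ray(s,uv):
    uv=np.asarray(uv,float).reshape(-1,1,2)
    n=cv2.undistortPoints(uv,s["mtx"],np.array([s["k1"],0,0,0.])).reshape(-1,2)
    return np.c_[n,np.ones(len(n))]
def onplane(s,uv,z):
    d=ray(s,uv)@s["R"]; c=-s["R"].T@s["t"]
    return c+d*((z-c[2])/d[:,2])[:,None]
def cloud(s):
    v,u=np.mgrid[0:480,0:640]; d=ray(s,np.c_[u.ravel(),v.ravel()])
    return ((d*s["z_map"].reshape(-1,1)-s["t"])@s["R"]).reshape(480,640,3)
def load(k): return [pickle.load(open(f"{n}{k}.pkl","rb")) for n in ("scene","top")]
def snap(k):
    from plant import optics
    for n in ("scene","top"): pickle.dump(optics.snapshot(n),open(f"{n}{k}.pkl","wb"))
    return load(k)
E
python3 - <<'E'
from h import *
S,T=load(0)
for s,n in((S,'scene'),(T,'top')):
    P=cloud(s); hsv=cv2.cvtColor(s["img"],cv2.COLOR_RGB2HSV)
    reg=(np.hypot(P[...,0]-.55,P[...,1]-0)<.3)
    z=P[...,2]; print(n,"counter",np.median(z[(abs(z)<.01)&reg]),"table",np.median(z[(abs(z-.034)<.008)&reg]), z[(abs(z-.034)<.008)&reg].std())
    for nm,m in (("baize",(hsv[...,0]>60)&(hsv[...,0]<95)&(hsv[...,2]<100)&(hsv[...,1]>60)&(abs(z)<.015)&(P[...,1]<-.1)),
                 ("pad",(P[...,1]>.15)&(P[...,1]<.5)&(P[...,0]>.25)&(P[...,0]<.65)&(abs(z)<.015)&(hsv[...,1]>130)&((hsv[...,0]<12)|(hsv[...,0]>172)))):
        m=cv2.morphologyEx(m.astype(np.uint8),cv2.MORPH_OPEN,np.ones((5,5)))
        c=max(cv2.findContours(m,0,2)[0],key=cv2.contourArea)
        w=onplane(s,c.reshape(-1,2),.003)[:,:2]; print(nm,np.median(z[m>0]),cv2.minAreaRect((w*1000).astype(np.float32)))
    if n=='top':
      m=((z>.025)&(z<.043)&(P[...,0]>.3)).astype(np.uint8)
      c=max(cv2.findContours(m,0,2)[0],key=cv2.contourArea); w=onplane(s,c.reshape(-1,2),.034)[:,:2]
      print("table",cv2.minEnclosingCircle((w*1000).astype(np.float32)))
# ortho maps, 0.5mm/px around table
c0=np.array([.55,0]);
for s,n in((S,'scene'),(T,'top')):
    P=cloud(s).reshape(-1,3); col=s["img"].reshape(-1,3)
    o=np.zeros((400,400,3),np.uint8); hgt=np.full((400,400),-1.)
    m=(P[:,2]>.044)&(abs(P[:,0]-.57)<.2)&(abs(P[:,1])<.2)
    np.save(n+"_pts.npy",np.c_[P[m],col[m]]);print(n,m.sum())
E
```

```text
scene counter 0.0007405160657801142 table 0.03418882620387746 0.0029911219163013905Traceback (most recent call last):
  File "<stdin>", line 10, in <module>
ValueError: max() iterable argument is empty
```

```bash
python3 - <<'E'
from h import *
S,T=load(0)
for s,uv in((S,[(175,300),(472,218),(360,335)]),(T,[(480,248),(160,248),(270,240)])):
    P=cloud(s); hsv=cv2.cvtColor(s["img"],cv2.COLOR_RGB2HSV)
    for u,v in uv: print(hsv[v,u],P[v,u],s["z_map"][v-2:v+3,u])
E
```

```text
[59 77 79] [ 0.46591283 -0.3235721   0.00318034] [1.1336566 1.1326747 1.1294512 1.1306951 1.130757 ]
[  9 171 164] [0.47344629 0.31102191 0.00334903] [1.2995951 1.3028708 1.2971234 1.2991819 1.2894616]
[  5 183 124] [ 0.69091468 -0.05046864  0.03549294] [1.0339543 1.0386332 1.0304643 1.031308  1.0313078]
[ 52  56 118] [ 0.45590265 -0.32499274  0.00193533] [0.9477705 0.9461091 0.9447764 0.9432561 0.9430783]
[ 10 151 149] [0.46991091 0.31186148 0.00269612] [0.950586  0.9523331 0.9484628 0.9461291 0.9464256]
[  6 145 134] [0.47389421 0.08845802 0.0345255 ] [0.9192586 0.9214182 0.9179341 0.918385  0.9177877]
```

```bash
python3 - <<'E'
from h import *
S,T=load(0); tiles=[]
for s,n in((S,'scene'),(T,'top')):
    P=cloud(s); hsv=cv2.cvtColor(s["img"],cv2.COLOR_RGB2HSV).astype(int); z=P[...,2]; H=hsv[...,0]
    for nm,m in (("baize",(H>40)&(H<95)&(hsv[...,1]>40)&(hsv[...,2]<150)&(abs(z)<.015)&(P[...,1]<-.1)&(P[...,0]>.2)),
                 ("pad",(P[...,1]>.15)&(P[...,1]<.45)&(P[...,0]>.3)&(P[...,0]<.62)&(abs(z)<.015)&(hsv[...,1]>115)&((H<14)|(H>172)))):
        m=cv2.morphologyEx(m.astype(np.uint8),cv2.MORPH_OPEN,np.ones((5,5)))
        c=max(cv2.findContours(m,0,2)[0],key=cv2.contourArea)
        w=onplane(s,c.reshape(-1,2),.003)[:,:2]; print(n,nm,np.median(z[m>0]),cv2.minAreaRect((w*1000).astype(np.float32)))
    m=((z>.025)&(z<.043)&(P[...,0]>.3)&(abs(P[...,1])<.25)&(P[...,0]<.87)).astype(np.uint8)
    m=cv2.morphologyEx(m,cv2.MORPH_OPEN,np.ones((3,3)))
    c=max(cv2.findContours(m,0,2)[0],key=cv2.contourArea); w=onplane(s,c.reshape(-1,2),.034)[:,:2]
    print("table",cv2.minEnclosingCircle((w*1000).astype(np.float32)))
    o=np.zeros((400,400,3),np.uint8)
    Q=P.reshape(-1,3); q=Q[:,2].argsort(); q=q[Q[q,2]>.028]
    i=np.round((.80-Q[q,0])*1000).astype(int); j=np.round((.2-Q[q,1])*1000).astype(int)
    k=(i>=0)&(i<400)&(j>=0)&(j<400); C=s["img"].reshape(-1,3)[q][k][:,::-1]
    for a,b,c_ in zip(i[k],j[k],C): o[a:a+2,b:b+2]=c_
    tiles.append(o)
cv2.imwrite("pics/ortho.png",cv2.resize(np.hstack(tiles),(800,400)))
E
```

```text
scene baize 0.002707615206438715 ((461.5577087402344, -325.52606201171875), (297.48516845703125, 137.7340850830078), 12.437676429748535)
scene pad 0.003237141234067405 ((470.8434143066406, 309.17803955078125), (124.21730041503906, 185.18556213378906), 87.13638305664062)
table ((588.1556396484375, -7.769331455230713), 167.09039306640625)
top baize 0.0017262141431334452 ((460.389404296875, -321.8688659667969), (298.0144348144531, 138.99977111816406), 12.395008087158203)
top pad 0.003014968987331448 ((471.5860900878906, 312.32366943359375), (120.12952423095703, 179.85330200195312), 87.44108581542969)
table ((584.0814819335938, -1.1085057258605957), 164.3750457763672)
```

View pics/ortho.png

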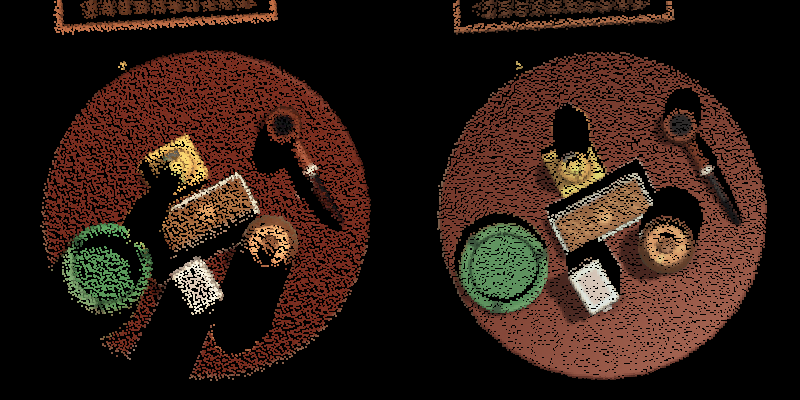

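```bash
cat > meas.py <<'E'
from h import *
from scipy.optimize import least_squares
def circ(p,R,free=False):
    f=lambda x: np.hypot(p[:,0]-x[0],p[:,1]-x[1])-(x[2] if free else R)
    x=least_squares(f,[*p[:,:2].mean(0),R][:3 if free else 2],loss='soft_l1',f_scale=.002).x
    return np.round(x*1000,1),round(float(np.median(abs(f(x))))*1000,1)
def sel(s,c,rad,z0,z1,extra=None):
    P=cloud(s).reshape(-1,3); h=cv2.cvtColor(s["img"],cv2.COLOR_RGB2HSV).reshape(-1,3).astype(int)
    m=(np.hypot(P[:,0]-c[0],P[:,1]-c[1])<rad)&(P[:,2]>z0)&(P[:,2]<z1)
    if extra is not None: m&=extra(h)
    return P[m],m.reshape(480,640),h[m]
def rect(s,m,z):
    m=m.astype(np.uint8)
    m=cv2.morphologyEx(m,cv2.MORPH_CLOSE,np.ones((3,3)))
    c=max(cv2.findContours(m,0,2)[0],key=cv2.contourArea); w=onplane(s,c.reshape(-1,2),z)[:,:2]
    return cv2.minAreaRect((w*1000).astype(np.float32))
E
python3 - <<'E'
from meas import *
views=dict(zip(("scene","top"),load(0)))
for n,s in views.items():
    P,m,h=sel(s,(.558,-.067),.04,.05,.105); print(n,"jar side",len(P),circ(P,.028),circ(P,.028,True))
    P,m,h=sel(s,(.558,-.067),.04,.112,.15); print("  jar top mean",P.mean(0),np.percentile(P[:,2],98))
    P,m,h=sel(s,(.515,.005),.04,.117,.14); print("  safe top",P.mean(0),np.median(P[:,2]),rect(s,m,.126))
    P,m,h=sel(s,(.63,.026),.05,.037,.056,lambda h:(h[:,0]>15)&(h[:,0]<35)&(h[:,1]>90)); print("  foot",P.mean(0),rect(s,m,.046))
    P,m,h=sel(s,(.63,.026),.03,.09,.12); print("  tank",len(P),circ(P,.016),circ(P,.016,True))
    P,m,h=sel(s,(.63,.026),.03,.125,.15); print("  burner",len(P),P.mean(0),P[:,2].max())
    P,m,h=sel(s,(.59,-.005),.058,.057,.075,lambda h:~((h[:,0]>18)&(h[:,0]<35)&(h[:,1]>110))); print("  box",len(P),P.mean(0),np.median(P[:,2]),rect(s,m,.066))
E
```

```text
scene jar side 694 (array([554.8, -67.6]), 0.8) (array([554.8, -67.6,  28. ]), 0.8)
  jar top mean [ 0.56210146 -0.07077776  0.12160944] 0.13506428365633547
  safe top [0.51765129 0.00237361 0.12499993] 0.1258185006172653 ((519.8916625976562, 1.928680419921875), (54.94391632080078, 42.67585754394531), 31.89114761352539)
  foot [0.6424746  0.01962895 0.04689063] ((636.8969116210938, 21.987627029418945), (50.31968688964844, 53.34733200073242), 27.750091552734375)
  tank 226 (array([633.2,  24.8]), 0.6) (array([633.7,  24.6,  15.6]), 0.6)
  burner 199 [0.63776833 0.02193543 0.13237374] 0.1425754838514632
  box 1193 [ 0.59040477 -0.01040894  0.06658273] 0.0674529171196488 ((582.2728271484375, -11.381145477294922), (66.74198150634766, 104.60800170898438), 27.774267196655273)
top jar side 270 (array([557.2, -65.1]), 0.3) (array([562.7, -66.1,  32.9]), 0.7)
  jar top mean [ 0.55339828 -0.06454264  0.12155811] 0.13522187041362727
  safe top [0.51251275 0.00662501 0.12504366] 0.12544478669109307 ((511.34765625, 6.150356292724609), (51.88621520996094, 34.44247055053711), 31.231836318969727)
  foot [0.62590504 0.02698173 0.04679209] ((633.029296875, 26.837879180908203), (48.94537353515625, 48.403045654296875), 27.560977935791016)
  tank 110 (array([635.8,  27.2]), 0.4) (array([635.6,  27.2,  15.8]), 0.4)
  burner 157 [0.63266059 0.02771947 0.13194495] 0.14148712786562823
  box 1146 [ 5.87515963e-01 -3.45291158e-04  6.64171858e-02] 0.06700835248393813 ((585.1766357421875, -1.4118766784667969), (45.707706451416016, 100.33763885498047), 26.81104850769043)
```

```bash
cat > go.py <<'E'
import sys, numpy as np
from plant import r
from scipy.spatial.transform import Rotation as Ro
def go(*tg):
    """tg: (x,y,z mm, yaw deg) from the measured pose; prints tool-frame moves, turn first"""
    s=r.get_state(); p=s["tool_pos"]*1000; R=Ro.from_quat(s["eef_rot"])
    print("t",round(s["clock"],2),"p",p.round(1),"yaw",np.degrees(np.arctan2(*R.as_matrix()[1::-1,0])).round(2),"f",s["contact_force"].round(1),"open",round(s["opening"]*88,1),"ff",round(s["finger_force"],1),"q7",s["q"][6].round(2))
    for x,y,z,w in tg:
        a=np.radians(w); G=Ro.from_matrix(np.array([[np.cos(a),np.sin(a),0],[np.sin(a),-np.cos(a),0],[0,0,-1]]))
        d=(R.inv()*G).as_rotvec(); t=G.inv().apply(np.array([x,y,z])-p)
        print("turn",d.round(4),"then mm",t.round(1)); R=G; p=np.array([x,y,z])
if __name__=="__main__": go(*[tuple(map(float,a.split(","))) for a in sys.argv[1:]])
E
python3 go.py 556,-66,190,28
```

```text
t 0.1 p [ 226.8 -581.8  238. ] yaw 21.31 f [ 0.7 -0.4 -0.2] open 88.1 ff 0.0 q7 -0.22
turn [-0.0016  0.     -0.1168] then mm [ 532.8 -300.9   48. ]
```

Request:
{"name": "servo_tool", "arguments": {
  "translation": [
    [0,0,0],
    [0.04,-0.022,0],
    [0.04,-0.022,0],
    [0.04,-0.022,0],
    [0.04,-0.022,0],
    [0.04,-0.022,0],
    [0.04,-0.022,0],
    [0.04,-0.022,0],
    [0.04,-0.022,0],
    [0.04,-0.022,0]
  ],
  "turn": [
    [-0.0016,0,-0.117],
    [0,0,0],
    [0,0,0],
    [0,0,0],
    [0,0,0],
    [0,0,0],
    [0,0,0],
    [0,0,0],
    [0,0,0],
    [0,0,0]
  ],
  "grip": 0.86,
  "grip_force": 25
}}

```text
clock: 1.35
tool_pos: [0.4524, -0.2371, 0.2382]
eef_rot: [0.97, 0.242, -0.0, 0.001]
contact_force: [0.5, -0.1, 0.3]
opening: 0.861
finger_force: 0.0
```

```bash
python3 go.py 556,-66,190,28
```

```text
t 1.35 p [ 452.4 -237.1  238.2] yaw 28.0 f [ 0.5 -0.1  0.3] open 75.7 ff 0.0 q7 -0.85
turn [0.0013 0.0004 0.    ] then mm [ 171.8 -102.5   48.2]
```

Request:
{"name": "servo_tool", "arguments": {
  "translation": [
    [0.042,-0.025,0],
    [0.042,-0.025,0],
    [0.042,-0.025,0.01],
    [0.03,-0.018,0.02],
    [0.016,-0.0095,0.018],
    [0,0,0]
  ],
  "turn": [
    [0.0013,0,0],
    [0,0,0],
    [0,0,0],
    [0,0,0],
    [0,0,0],
    [0,0,0]
  ]
}}

```text
clock: 2.1
tool_pos: [0.5547, -0.0665, 0.1887]
eef_rot: [0.97, 0.243, -0.002, -0.0]
contact_force: [-0.2, -0.1, 0.4]
opening: 0.861
finger_force: 0.0
```

```bash
python3 go.py 556,-66,79,28; python3 - <<'E'
from h import *
S,T=snap(1)
for s,n,(x,y) in((S,'s',(240,140)),(T,'t',(220,90))): cv2.imwrite(f"pics/{n}1.png",cv2.resize(s["img"][y:y+200,x:x+200,::-1],(400,400)))
cv2.imwrite("pics/a1.png",np.hstack([cv2.imread("pics/s1.png"),cv2.imread("pics/t1.png")]))
for s in(S,T):
    P=cloud(s).reshape(-1,3); m=(np.hypot(P[:,0]-.556,P[:,1]+.066)<.1)&(P[:,2]>.185)&(P[:,2]<.215); print(m.sum(),P[m].mean(0),P[m].min(0),P[m].max(0))
E
```

```text
t 2.1 p [554.7 -66.5 188.7] yaw 28.11 f [-0.2 -0.1  0.4] open 75.8 ff 0.0 q7 -1.19
turn [-0.0016  0.0031  0.002 ] then mm [  1.3   0.2 109.7]
309 [ 0.55661997 -0.06445607  0.20268393] [ 0.52581101 -0.1185727   0.18704415] [ 0.58928528 -0.01602224  0.21484882]<stdin>:6: RuntimeWarning: Mean of empty slice.
  ret = um.true_divide(
Traceback (most recent call last):
ValueError: zero-size array to reduction operation minimum which has no identity
```

View pics/a1.png

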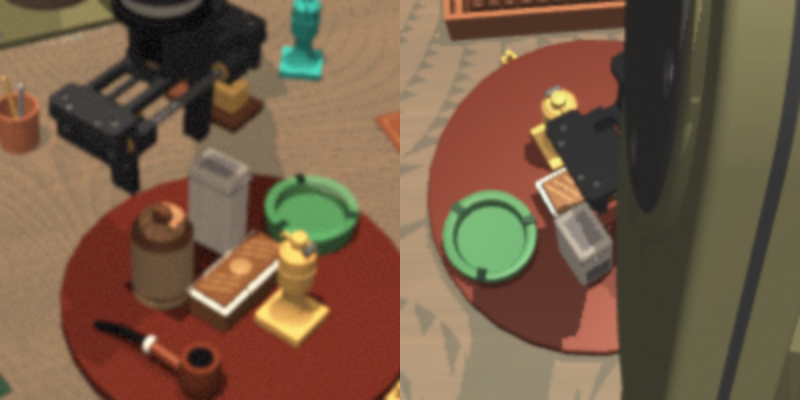

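The crop shows the gripper hovering over the jar (left tile, fingers at about (125,170) and (195,120)), straddling it, clear of safe and pipe.

Request:
{"name": "servo_tool", "arguments": {
  "translation": [
    [0.001,0,0.02],
    [0,0,0.02],
    [0,0,0.02],
    [0,0,0.02],
    [0,0,0.015],
    [0,0,0.012],
    [0,0,0.003],
    [0,0,0]
  ],
  "turn": [
    [-0.0016,0.003,0.002],
    [0,0,0],
    [0,0,0],
    [0,0,0],
    [0,0,0],
    [0,0,0],
    [0,0,0],
    [0,0,0]
  ]
}}

```text
clock: 3.2
tool_pos: [0.557, -0.0669, 0.0805]
eef_rot: [0.971, 0.241, 0.002, 0.001]
contact_force: [-0.4, -0.3, -0.2]
opening: 0.858
finger_force: 0.0
```

Request:
{"name": "servo_tool", "arguments": {
  "translation": [
    [0,0,0],
    [0,0,0],
    [0,0,0],
    [0,0,0],
    [0,0,0]
  ],
  "turn": [
    [0,0,0],
    [0,0,0],
    [0,0,0],
    [0,0,0],
    [0,0,0]
  ],
  "grip": 0.5
}}

```text
clock: 3.82
tool_pos: [0.5572, -0.0669, 0.0807]
eef_rot: [0.971, 0.241, 0.002, 0.001]
contact_force: [-0.2, 0.4, 5.1]
opening: 0.624
finger_force: 25.0
```

```bash
python3 go.py 556,-66,79,28 556,-66,170,28 549,-305,170,28 549,-305,48,28
```

```text
t 3.83 p [557.2 -66.9  80.7] yaw 27.89 f [-0.2  0.4  5.1] open 54.9 ff 25.0 q7 -1.23
turn [ 0.0025 -0.0035 -0.0019] then mm [-0.6 -1.3  1.7]
turn [0. 0. 0.] then mm [  0.   0. -91.]
turn [0. 0. 0.] then mm [-118.4  207.7    0. ]
turn [0. 0. 0.] then mm [  0.   0. 122.]
```

Request:
{"name": "servo_tool", "arguments": {
  "translation": [
    [0,0,-0.01],
    [0,0,-0.025],
    [0,0,-0.035],
    [-0.01,0.017,-0.02],
    [-0.02,0.0345,0],
    [-0.02,0.0345,0],
    [-0.02,0.0345,0],
    [-0.02,0.0345,0],
    [-0.02,0.0345,0],
    [-0.009,0.017,0]
  ],
  "turn": [
    [0,0,0],
    [0,0,0],
    [0,0,0],
    [0,0,0],
    [0,0,0],
    [0,0,0],
    [0,0,0],
    [0,0,0],
    [0,0,0],
    [0,0,0]
  ]
}}

```text
clock: 5.08
tool_pos: [0.5464, -0.3077, 0.17]
eef_rot: [0.971, 0.239, 0.001, 0.001]
contact_force: [0.5, 0.2, -2.6]
opening: 0.629
finger_force: 25.0
```

```bash
python3 go.py 549,-305,50,28
```

```text
t 5.08 p [ 546.4 -307.7  170. ] yaw 27.69 f [ 0.5  0.2 -2.6] open 55.3 ff 25.0 q7 -0.83
turn [ 0.0018 -0.0009 -0.0053] then mm [  3.5  -1.2 120. ]
```

Request:
{"name": "servo_tool", "arguments": {
  "translation": [
    [0.003,0,0.03],
    [0,0,0.03],
    [0,0,0.025],
    [0,0,0.018],
    [0,0,0.01],
    [0,0,0.004],
    [0,0,0.002],
    [0,0,0.001],
    [0,0,0]
  ],
  "turn": [
    [0.0018,-0.001,-0.005],
    [0,0,0],
    [0,0,0],
    [0,0,0],
    [0,0,0],
    [0,0,0],
    [0,0,0],
    [0,0,0],
    [0,0,0]
  ]
}}

```text
clock: 6.2
tool_pos: [0.5511, -0.3036, 0.0508]
eef_rot: [0.97, 0.243, 0.001, 0.0]
contact_force: [1.3, 0.2, -3.5]
opening: 0.624
finger_force: 25.0
```

```bash
python3 go.py 549,-305,50,28
```

```text
t 6.2 p [ 551.1 -303.6   50.8] yaw 28.17 f [ 1.3  0.2 -3.5] open 54.9 ff 25.0 q7 -0.87
turn [ 0.0008 -0.0023  0.003 ] then mm [-2.5  0.2  0.8]
```

Request:
{"name": "servo_tool", "arguments": {
  "translation": [
    [0,0,0.001],
    [0,0,0.001],
    [0,0,0]
  ],
  "turn": [
    [0,0,0],
    [0,0,0],
    [0,0,0]
  ]
}}

```text
clock: 6.58
tool_pos: [0.5511, -0.3036, 0.0497]
eef_rot: [0.97, 0.243, 0.001, 0.0]
contact_force: [-2.2, 0.1, 5.9]
opening: 0.625
finger_force: 25.0
```

Request:
{"name": "servo_tool", "arguments": {
  "translation": [
    [0,0,0],
    [0,0,0],
    [0,0,0],
    [0,0,-0.02],
    [0,0,-0.04],
    [0,0,-0.04],
    [0,0,-0.04]
  ],
  "turn": [
    [0,0,0],
    [0,0,0],
    [0,0,0],
    [0,0,0],
    [0,0,0],
    [0,0,0],
    [0,0,0]
  ],
  "grip": 0.86
}}

```text
clock: 7.45
tool_pos: [0.5508, -0.3036, 0.1911]
eef_rot: [0.97, 0.243, 0.001, 0.0]
contact_force: [0.1, -0.3, 0.8]
opening: 0.862
finger_force: 0.0
```

```bash
python3 go.py 515,4.5,190,31 515,4.5,95,31; python3 - <<'E'
from meas import *
S,T=snap(2)
P,m,h=sel(S,(.549,-.305),.05,.015,.07); print(circ(P,.028),len(P))
P,m,h=sel(S,(.549,-.305),.05,.07,.15); print(P.mean(0),P[:,2].max())
E
```

```text
t 7.45 p [ 550.8 -303.6  191.1] yaw 28.18 f [ 0.1 -0.3  0.8] open 75.9 ff 0.0 q7 -0.82
turn [ 0.0013 -0.0027 -0.0492] then mm [ 128.  -282.6    1.1]
turn [0. 0. 0.] then mm [ 0.  0. 95.]
(array([ 549.3, -304.2]), 0.7) 683
[ 0.55978963 -0.30484874  0.0862086 ] 0.10493906954435032
```

Request:
{"name": "servo_tool", "arguments": {
  "translation": [
    [0,0,0],
    [0.016,-0.035,0],
    [0.018,-0.039,0],
    [0.018,-0.039,0],
    [0.018,-0.039,0],
    [0.018,-0.039,0],
    [0.018,-0.039,0],
    [0.016,-0.035,0],
    [0.008,-0.017,0],
    [0,0,0]
  ],
  "turn": [
    [0.0013,-0.0027,-0.049],
    [0,0,0],
    [0,0,0],
    [0,0,0],
    [0,0,0],
    [0,0,0],
    [0,0,0],
    [0,0,0],
    [0,0,0],
    [0,0,0]
  ],
  "grip": 0.7
}}

```text
clock: 8.8
tool_pos: [0.516, 0.0069, 0.1877]
eef_rot: [0.963, 0.27, -0.002, -0.001]
contact_force: [1.0, -0.8, 0.1]
opening: 0.703
finger_force: 0.0
```

```bash
python3 go.py 517,5,95,31; python3 - <<'E'
from meas import *
T=snap(3)[0]
P,m,h=sel(T,(.516,.004),.04,.05,.12); print(len(P),P.mean(0))
P,m,h=sel(T,(.516,.004),.04,.119,.14,lambda h:h[:,1]<70); print(len(P),P.mean(0),rect(T,m,.126))
s=load(0)[0]
P,m,h=sel(s,(.516,.004),.04,.119,.14,lambda h:h[:,1]<70); print(len(P),P.mean(0),rect(s,m,.126))
cv2.imwrite("pics/s3.png",cv2.resize(T["img"][160:280,270:430,::-1],(640,480)))
E
```

```text
t 8.8 p [516.    6.9 187.7] yaw 31.28 f [ 1.  -0.8  0.1] open 61.9 ff 0.0 q7 -1.3
turn [-0.0028  0.0025  0.0048] then mm [-0.1  2.1 92.7]
811 [ 0.52590214 -0.00147467  0.08570364]
361 [0.51778813 0.00269628 0.12571452] ((520.0979614257812, 1.9666786193847656), (52.441497802734375, 41.486515045166016), 30.18792152404785)
380 [0.51708089 0.00251725 0.12564499] ((518.415283203125, 2.3811779022216797), (50.92255401611328, 40.347503662109375), 31.891143798828125)
```

View pics/s3.png

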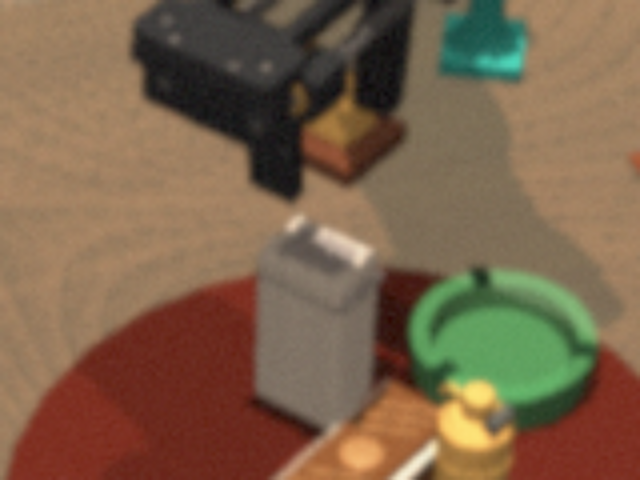

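The gripper hovers over the match safe (safe at (315,320), fingers (275,170)/(385,80) in the crop), straddling it; the ashtray is clear.

Request:
{"name": "servo_tool", "arguments": {
  "translation": [
    [0,0.002,0.02],
    [0,0,0.025],
    [0,0,0.02],
    [0,0,0.015],
    [0,0,0.01],
    [0,0,0.003],
    [0,0,0],
    [0,0,0]
  ],
  "turn": [
    [-0.0028,0.0025,0.005],
    [0,0,0],
    [0,0,0],
    [0,0,0],
    [0,0,0],
    [0,0,0],
    [0,0,0],
    [0,0,0]
  ]
}}

```text
clock: 9.9
tool_pos: [0.5185, 0.0034, 0.0961]
eef_rot: [0.964, 0.265, 0.002, 0.001]
contact_force: [-0.2, -1.0, 0.4]
opening: 0.701
finger_force: 0.0
```

Request:
{"name": "servo_tool", "arguments": {
  "translation": [
    [0,0,0],
    [0,0,0],
    [0,0,0],
    [0,0,0],
    [0,0,0]
  ],
  "turn": [
    [0,0,0],
    [0,0,0],
    [0,0,0],
    [0,0,0],
    [0,0,0]
  ],
  "grip": 0.25
}}

```text
clock: 10.52
tool_pos: [0.5181, 0.0034, 0.0956]
eef_rot: [0.964, 0.265, 0.001, 0.001]
contact_force: [-0.5, 0.4, 0.6]
opening: 0.383
finger_force: 24.5
```

```bash
python3 go.py 517,5,187,31 373,-343,187,31 373,-343,64,31
```

```text
t 10.53 p [518.1   3.4  95.6] yaw 30.7 f [-0.5  0.4  0.6] open 33.7 ff 24.5 q7 -1.34
turn [ 0.0017 -0.0018 -0.0052] then mm [ -0.1  -1.9 -91.4]
turn [0. 0. 0.] then mm [-302.7  224.1    0. ]
turn [0. 0. 0.] then mm [  0.   0. 123.]
```

Request:
{"name": "servo_tool", "arguments": {
  "translation": [
    [0,0,-0.01],
    [0,0,-0.03],
    [0,0,-0.03],
    [-0.017,0.013,-0.02],
    [-0.035,0.026,0],
    [-0.035,0.026,0],
    [-0.035,0.026,0],
    [-0.035,0.026,0],
    [-0.035,0.026,0],
    [-0.035,0.026,0]
  ],
  "turn": [
    [0,0,0],
    [0,0,0],
    [0,0,0],
    [0,0,0],
    [0,0,0],
    [0,0,0],
    [0,0,0],
    [0,0,0],
    [0,0,0],
    [0,0,0]
  ]
}}

```text
clock: 11.78
tool_pos: [0.4083, -0.2592, 0.186]
eef_rot: [0.964, 0.265, 0.001, 0.001]
contact_force: [0.1, -0.4, -1.8]
opening: 0.394
finger_force: 24.5
```

Request:
{"name": "servo_tool", "arguments": {
  "translation": [
    [-0.035,0.026,0],
    [-0.025,0.02,0],
    [-0.013,0.009,0.01],
    [0,0,0.03],
    [0,0,0.025],
    [0,0,0.02],
    [0,0,0]
  ],
  "turn": [
    [0,0,0],
    [0,0,0],
    [0,0,0],
    [0,0,0],
    [0,0,0],
    [0,0,0],
    [0,0,0]
  ]
}}

```text
clock: 12.65
tool_pos: [0.3741, -0.3407, 0.0991]
eef_rot: [0.964, 0.266, 0.0, -0.001]
contact_force: [-1.1, 0.1, -1.7]
opening: 0.388
finger_force: 24.5
```

```bash
python3 go.py 375,-342,64.6,31
```

```text
t 12.65 p [ 374.1 -340.7   99.1] yaw 30.81 f [-1.1  0.1 -1.7] open 34.2 ff 24.5 q7 -0.72
turn [-0.002  -0.0008 -0.0034] then mm [ 0.1  1.6 34.5]
```

Request:
{"name": "servo_tool", "arguments": {
  "translation": [
    [0,0,0.012],
    [0,0,0.012],
    [0,0,0.006],
    [0,0,0.003],
    [0,0,0.001],
    [0,0,0.001],
    [0,0,0]
  ],
  "turn": [
    [-0.002,-0.0008,0],
    [0,0,0],
    [0,0,0],
    [0,0,0],
    [0,0,0],
    [0,0,0],
    [0,0,0]
  ]
}}

```text
clock: 13.52
tool_pos: [0.3746, -0.3425, 0.0656]
eef_rot: [0.964, 0.265, 0.001, 0.002]
contact_force: [-0.4, -0.5, -0.5]
opening: 0.386
finger_force: 24.5
```

Request:
{"name": "servo_tool", "arguments": {
  "translation": [
    [0,0,0.001],
    [0,0,0.0005],
    [0,0,0]
  ],
  "turn": [
    [0,0,0],
    [0,0,0],
    [0,0,0]
  ]
}}

```text
clock: 13.9
tool_pos: [0.3747, -0.3426, 0.0645]
eef_rot: [0.964, 0.265, 0.001, 0.002]
contact_force: [0.0, 1.1, 5.0]
opening: 0.388
finger_force: 24.5
```

Request:
{"name": "servo_tool", "arguments": {
  "translation": [
    [0,0,0],
    [0,0,0],
    [0,0,0],
    [0,0,-0.02],
    [0,0,-0.04],
    [0,0,-0.04],
    [0,0,-0.025]
  ],
  "turn": [
    [0,0,0],
    [0,0,0],
    [0,0,0],
    [0,0,0],
    [0,0,0],
    [0,0,0],
    [0,0,0]
  ],
  "grip": 0.7
}}

```text
clock: 14.78
tool_pos: [0.3746, -0.3424, 0.1907]
eef_rot: [0.964, 0.265, 0.002, 0.002]
contact_force: [-0.2, 0.3, 0.2]
opening: 0.703
finger_force: 0.0
```

```bash
python3 go.py 635.3,25.5,190,28 635.3,25.5,88,28
```

```text
t 14.78 p [ 374.6 -342.4  190.7] yaw 30.69 f [-0.2  0.3  0.2] open 61.8 ff 0.0 q7 -0.67
turn [ 0.0054 -0.0018  0.047 ] then mm [ 402.9 -202.4    0.7]
turn [0. 0. 0.] then mm [  0.   0. 102.]
```

Request:
{"name": "servo_tool", "arguments": {
  "translation": [
    [0,0,0],
    [0.044,-0.022,0],
    [0.048,-0.024,0],
    [0.048,-0.024,0],
    [0.048,-0.024,0],
    [0.048,-0.024,0],
    [0.048,-0.024,0],
    [0.048,-0.024,0],
    [0.04,-0.02,0],
    [0.02,-0.01,0]
  ],
  "turn": [
    [0.005,-0.002,0.047],
    [0,0,0],
    [0,0,0],
    [0,0,0],
    [0,0,0],
    [0,0,0],
    [0,0,0],
    [0,0,0],
    [0,0,0],
    [0,0,0]
  ]
}}

```text
clock: 16.02
tool_pos: [0.6287, 0.0186, 0.1869]
eef_rot: [0.97, 0.243, -0.001, -0.001]
contact_force: [0.1, -0.3, -0.0]
opening: 0.702
finger_force: 0.0
```

Request:
{"name": "servo_tool", "arguments": {
  "translation": [
    [0.011,-0.0065,0],
    [0,0,0],
    [0,0,0]
  ],
  "turn": [
    [0,0,0],
    [0,0,0],
    [0,0,0]
  ]
}}

```text
clock: 16.4
tool_pos: [0.6342, 0.0241, 0.1883]
eef_rot: [0.971, 0.241, -0.002, 0.0]
contact_force: [-0.0, -0.7, -0.6]
opening: 0.699
finger_force: 0.0
```

```bash
python3 go.py 635.3,25.5,88,28; python3 - <<'E'
from meas import *
S,T=snap(4)
P,m,h=sel(S,(.635,.025),.03,.09,.12); print("  tank",len(P),circ(P,.016))
s=S["img"]; cv2.imwrite("pics/s4.png",cv2.resize(s[160:340,100:440,::-1],(680,360)))
E
```

```text
t 16.4 p [634.2  24.1 188.3] yaw 27.89 f [-0.  -0.7 -0.6] open 61.5 ff 0.0 q7 -1.34
turn [-0.0007  0.0029 -0.0019] then mm [  1.6  -0.7 100.3]
  tank 223 (array([633.3,  24.9]), 0.5)
```

View pics/s4.png

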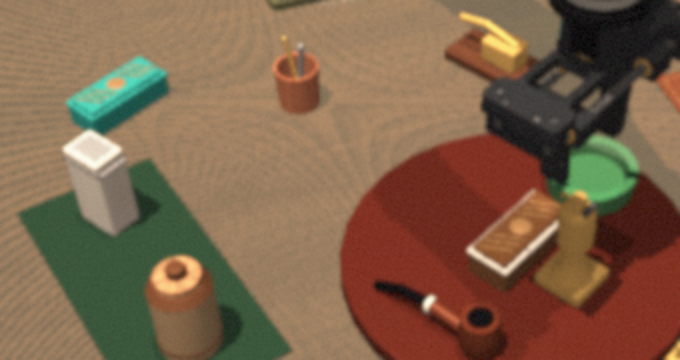

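The picture shows the safe (105,185) and jar (185,310) upright on the baize, and the gripper above the lighter (575,235).

Request:
{"name": "servo_tool", "arguments": {
  "translation": [
    [0.001,-0.001,0.02],
    [0,0,0.025],
    [0,0,0.02],
    [0,0,0.018],
    [0,0,0.012],
    [0,0,0.004],
    [0,0,0.001],
    [0,0,0]
  ],
  "turn": [
    [-0.0007,0.0029,-0.002],
    [0,0,0],
    [0,0,0],
    [0,0,0],
    [0,0,0],
    [0,0,0],
    [0,0,0],
    [0,0,0]
  ]
}}

```text
clock: 17.5
tool_pos: [0.6359, 0.0274, 0.0893]
eef_rot: [0.97, 0.243, 0.001, -0.0]
contact_force: [-0.9, 0.4, -0.2]
opening: 0.7
finger_force: 0.0
```

Request:
{"name": "servo_tool", "arguments": {
  "translation": [
    [0,0,0],
    [0,0,0],
    [0,0,0],
    [0,0,0],
    [0,0,0]
  ],
  "turn": [
    [0,0,0],
    [0,0,0],
    [0,0,0],
    [0,0,0],
    [0,0,0]
  ],
  "grip": 0.2
}}

```text
clock: 18.12
tool_pos: [0.6357, 0.027, 0.0889]
eef_rot: [0.97, 0.243, 0.001, -0.0]
contact_force: [0.5, -1.5, 1.8]
opening: 0.355
finger_force: 24.9
```

```bash
python3 go.py 635.3,25.5,180,28 462,-323,180,28
```

```text
t 18.12 p [635.7  27.   88.9] yaw 28.11 f [ 0.5 -1.5  1.8] open 31.2 ff 24.9 q7 -1.37
turn [-0.     -0.0022  0.0019] then mm [ -1.1   1.2 -91.1]
turn [0. 0. 0.] then mm [-316.6  226.3    0. ]
```

Request:
{"name": "servo_tool", "arguments": {
  "translation": [
    [0,0,-0.01],
    [0,0,-0.03],
    [0,0,-0.03],
    [-0.017,0.012,-0.025],
    [-0.037,0.0265,0],
    [-0.037,0.0265,0],
    [-0.037,0.0265,0],
    [-0.037,0.0265,0],
    [-0.037,0.0265,0],
    [-0.037,0.0265,0]
  ],
  "turn": [
    [0,0,0],
    [0,0,0],
    [0,0,0],
    [0,0,0],
    [0,0,0],
    [0,0,0],
    [0,0,0],
    [0,0,0],
    [0,0,0],
    [0,0,0]
  ]
}}

```text
clock: 19.38
tool_pos: [0.5041, -0.2371, 0.1835]
eef_rot: [0.97, 0.243, 0.001, -0.001]
contact_force: [-0.8, -1.2, -3.4]
opening: 0.352
finger_force: 25.0
```

Request:
{"name": "servo_tool", "arguments": {
  "translation": [
    [-0.037,0.0265,0],
    [-0.027,0.02,0],
    [-0.015,0.0105,0],
    [0,0,0.03],
    [0,0,0.03],
    [0,0,0.02],
    [0,0,0.01],
    [0,0,0]
  ],
  "turn": [
    [0,0,0],
    [0,0,0],
    [0,0,0],
    [0,0,0],
    [0,0,0],
    [0,0,0],
    [0,0,0],
    [0,0,0]
  ]
}}

```text
clock: 20.38
tool_pos: [0.4627, -0.3228, 0.0928]
eef_rot: [0.97, 0.243, 0.001, -0.001]
contact_force: [-0.8, 0.3, -2.1]
opening: 0.355
finger_force: 25.0
```

```bash
python3 go.py 462,-323,57.9,28
```

```text
t 20.38 p [ 462.7 -322.8   92.8] yaw 28.18 f [-0.8  0.3 -2.1] open 31.3 ff 25.0 q7 -0.83
turn [-0.0016 -0.0019  0.0031] then mm [-0.7 -0.2 34.9]
```

Request:
{"name": "servo_tool", "arguments": {
  "translation": [
    [0,0,0.012],
    [0,0,0.012],
    [0,0,0.006],
    [0,0,0.003],
    [0,0,0.001],
    [0,0,0.001],
    [0,0,0.001],
    [0,0,0]
  ],
  "turn": [
    [-0.0016,-0.002,0],
    [0,0,0],
    [0,0,0],
    [0,0,0],
    [0,0,0],
    [0,0,0],
    [0,0,0],
    [0,0,0]
  ]
}}

```text
clock: 21.38
tool_pos: [0.4627, -0.324, 0.0578]
eef_rot: [0.97, 0.243, 0.0, 0.001]
contact_force: [-0.4, 0.4, 4.8]
opening: 0.357
finger_force: 24.9
```

Request:
{"name": "servo_tool", "arguments": {
  "translation": [
    [0,0,0],
    [0,0,0],
    [0,0,0],
    [0,0,-0.02],
    [0,0,-0.04],
    [0,0,-0.04],
    [0,0,-0.04]
  ],
  "turn": [
    [0,0,0],
    [0,0,0],
    [0,0,0],
    [0,0,0],
    [0,0,0],
    [0,0,0],
    [0,0,0]
  ],
  "grip": 0.72
}}

```text
clock: 22.25
tool_pos: [0.4623, -0.3233, 0.1982]
eef_rot: [0.97, 0.243, -0.0, 0.0]
contact_force: [0.2, -0.4, 0.1]
opening: 0.72
finger_force: 0.0
```

```bash
python3 - <<'E'
from meas import *
V=snap(5)
for s in V:
    P,m,h=sel(s,(.585,-.002),.07,.06,.075); print("box",len(P),P.mean(0),np.median(P[:,2]),rect(s,m,.067))
    P,m,h=sel(s,(.585,-.002),.07,.045,.058); print("side",len(P),P.mean(0))
s=V[0]
for c,n in(((.551,-.304),'jar'),((.3746,-.3425),'safe'),((.4627,-.324),'lighter')):
    P,m,h=sel(s,c,.045,.015,.2); print(n,P.mean(0),P[:,2].max())
E
python3 go.py 585.3,-2,150,117
```

```text
box 1048 [ 0.58980969 -0.00632618  0.06699954] 0.06768069838654517 ((590.3150634765625, -6.701042175292969), (46.25898742675781, 102.23161315917969), 27.54891586303711)
side 284 [ 0.59691986 -0.00301519  0.05150083]
box 1151 [ 0.58485807 -0.00063513  0.06652862] 0.06703740363606238 ((585.0905151367188, -1.4012832641601562), (45.82138442993164, 99.8896484375), 28.154462814331055)
side 120 [ 0.56709919 -0.00485543  0.05160491]
jar [ 0.56535072 -0.30526075  0.06578324] 0.10530484402683873
safe [ 0.38141128 -0.3435119   0.07002697] 0.09989980419455922
lighter [ 0.46962775 -0.32694331  0.06787516] 0.19999308620034903
t 22.35 p [ 464.9 -324.7  201.1] yaw 28.1 f [-0.9 -0.2 -0.1] open 63.1 ff 0.0 q7 -0.78
turn [ 0.0097  0.0028 -1.5516] then mm [232.9 253.8  51.1]
```

Request:
{"name": "servo_tool", "arguments": {
  "translation": [
    [0.03,-0.027,0],
    [0.036,-0.0315,0],
    [0.036,-0.0315,0],
    [0.036,-0.0315,0],
    [0.036,-0.0315,0],
    [0.036,-0.0315,0],
    [0.03,-0.027,0],
    [0.019,-0.016,0]
  ],
  "turn": [
    [0,0,0],
    [0,0,0],
    [0,0,0],
    [0,0,0],
    [0,0,0],
    [0,0,0],
    [0,0,0],
    [0,0,0]
  ]
}}

```text
clock: 23.35
tool_pos: [0.5837, 0.0022, 0.1958]
eef_rot: [0.97, 0.244, -0.0, -0.0]
contact_force: [0.4, 0.0, -0.1]
opening: 0.719
finger_force: 0.0
```

Request:
{"name": "servo_tool", "arguments": {
  "translation": [
    [0,0,0],
    [0,0,0],
    [0,0,0],
    [0,0,0],
    [0,0,0],
    [0,0,0],
    [0,0,0],
    [0,0,0],
    [0,0,0],
    [0,0,0.01]
  ],
  "turn": [
    [0,0,-0.174],
    [0,0,-0.174],
    [0,0,-0.174],
    [0,0,-0.174],
    [0,0,-0.174],
    [0,0,-0.174],
    [0,0,-0.174],
    [0,0,-0.174],
    [0,0,-0.174],
    [0,0,0]
  ]
}}

```text
clock: 24.6
tool_pos: [0.5836, -0.0008, 0.186]
eef_rot: [0.517, 0.856, 0.0, 0.0]
contact_force: [0.0, 0.4, -0.6]
opening: 0.72
finger_force: 0.0
```

```bash
python3 go.py 586.6,-2.4,38,117.8
```

```text
t 24.6 p [583.6  -0.8 186. ] yaw 117.73 f [ 0.   0.4 -0.6] open 63.4 ff 0.0 q7 -0.13
turn [ 0.0003  0.0002 -0.0013] then mm [ -2.8   1.9 148. ]
```

Request:
{"name": "servo_tool", "arguments": {
  "translation": [
    [-0.003,0.002,0.03],
    [0,0,0.035],
    [0,0,0.03],
    [0,0,0.02],
    [0,0,0.015],
    [0,0,0.01],
    [0,0,0.004],
    [0,0,0.002],
    [0,0,0]
  ],
  "turn": [
    [0,0,0],
    [0,0,0],
    [0,0,0],
    [0,0,0],
    [0,0,0],
    [0,0,0],
    [0,0,0],
    [0,0,0],
    [0,0,0]
  ]
}}

```text
clock: 25.72
tool_pos: [0.5872, -0.0026, 0.0412]
eef_rot: [0.516, 0.856, -0.0, 0.001]
contact_force: [-1.0, 0.4, 0.7]
opening: 0.721
finger_force: 0.0
```

```bash
python3 go.py 586.6,-2.4,38,117.8; python3 - <<'E'
from meas import *
V=snap(6)
cv2.imwrite("pics/s6.png",cv2.resize(V[0]["img"][180:340,260:460,::-1],(600,480)))
E
```

```text
t 25.73 p [587.2  -2.6  41.2] yaw 117.84 f [-1.   0.4  0.7] open 63.5 ff 0.0 q7 -0.28
turn [0.0006 0.0013 0.0007] then mm [ 0.5 -0.4  3.2]
```

View pics/s6.png

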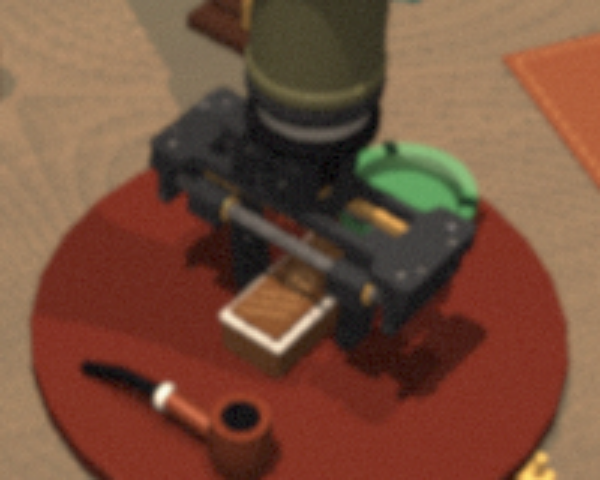

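The fingers straddle the snuff box (box (275,310), fingers (245,260) and (355,325)). Lower 3 mm more and grip.

Request:
{"name": "servo_tool", "arguments": {
  "translation": [
    [0,0,0.002],
    [0,0,0.001],
    [0,0,0]
  ],
  "turn": [
    [0,0,0],
    [0,0,0],
    [0,0,0]
  ]
}}

```text
clock: 26.2
tool_pos: [0.5868, -0.0026, 0.0377]
eef_rot: [0.516, 0.856, -0.0, 0.0]
contact_force: [0.4, 0.1, -0.8]
opening: 0.719
finger_force: 0.0
```

Request:
{"name": "servo_tool", "arguments": {
  "translation": [
    [0,0,0],
    [0,0,0],
    [0,0,0],
    [0,0,0],
    [0,0,0]
  ],
  "turn": [
    [0,0,0],
    [0,0,0],
    [0,0,0],
    [0,0,0],
    [0,0,0]
  ],
  "grip": 0.35
}}

```text
clock: 26.82
tool_pos: [0.5869, -0.0027, 0.0378]
eef_rot: [0.516, 0.856, -0.0, 0.0]
contact_force: [-0.3, -0.4, 0.3]
opening: 0.496
finger_force: 25.0
```

Request:
{"name": "servo_tool", "arguments": {
  "translation": [
    [0,0,-0.005],
    [0,0,-0.015],
    [0,0,-0.03],
    [0,0,-0.035],
    [0,0,-0.03],
    [0,0,0]
  ],
  "turn": [
    [0,0,0],
    [0,0,0],
    [0,0,0],
    [0,0,0],
    [0,0,0],
    [0,0,0]
  ]
}}

```text
clock: 27.58
tool_pos: [0.5885, -0.0021, 0.1558]
eef_rot: [0.516, 0.856, 0.001, 0.003]
contact_force: [-0.2, 0.7, -1.6]
opening: 0.5
finger_force: 25.0
```

```bash
python3 go.py 472,311,150,117.8 472,311,150,177.4
```

```text
t 27.57 p [588.5  -2.1 155.8] yaw 117.83 f [-0.2  0.7 -1.6] open 44.0 ff 25.0 q7 -0.16
turn [0.0052 0.0029 0.0006] then mm [331.3  42.9   5.8]
turn [ 0.      0.     -1.0402] then mm [0. 0. 0.]
```

Request:
{"name": "servo_tool", "arguments": {
  "translation": [
    [0.025,0.003,0],
    [0.042,0.0055,0],
    [0.045,0.006,0],
    [0.045,0.006,0],
    [0.045,0.006,0],
    [0.045,0.006,0],
    [0.042,0.0055,0],
    [0.027,0.0035,0],
    [0.015,0.0015,0]
  ],
  "turn": [
    [0.005,0.003,0],
    [0,0,0],
    [0,0,0],
    [0,0,0],
    [0,0,0],
    [0,0,0],
    [0,0,0],
    [0,0,0],
    [0,0,0]
  ]
}}

```text
clock: 28.7
tool_pos: [0.469, 0.3115, 0.1526]
eef_rot: [0.515, 0.857, -0.002, -0.003]
contact_force: [0.4, -0.2, -1.4]
opening: 0.498
finger_force: 25.0
```

Request:
{"name": "servo_tool", "arguments": {
  "translation": [
    [0,0,0],
    [0,0,0],
    [0,0,0],
    [0,0,0],
    [0,0,0],
    [0,0,0],
    [0,0,0]
  ],
  "turn": [
    [0,0,-0.15],
    [0,0,-0.18],
    [0,0,-0.18],
    [0,0,-0.18],
    [0,0,-0.18],
    [0,0,-0.17],
    [0,0,0]
  ]
}}

```text
clock: 29.58
tool_pos: [0.4705, 0.3088, 0.1524]
eef_rot: [0.024, 1.0, -0.001, -0.003]
contact_force: [0.3, 0.4, -0.8]
opening: 0.493
finger_force: 25.0
```

```bash
python3 go.py 472,311,7,177.4
```

```text
t 29.57 p [470.5 308.8 152.4] yaw 177.24 f [ 0.3  0.4 -0.8] open 43.4 ff 25.0 q7 0.1
turn [-0.0022 -0.0065 -0.0028] then mm [ -1.4   2.2 145.4]
```

Request:
{"name": "servo_tool", "arguments": {
  "translation": [
    [-0.001,0.002,0.03],
    [0,0,0.035],
    [0,0,0.03],
    [0,0,0.022],
    [0,0,0.014],
    [0,0,0.008],
    [0,0,0.002],
    [0,0,0.001],
    [0,0,0]
  ],
  "turn": [
    [-0.002,-0.0065,-0.003],
    [0,0,0],
    [0,0,0],
    [0,0,0],
    [0,0,0],
    [0,0,0],
    [0,0,0],
    [0,0,0],
    [0,0,0]
  ]
}}

```text
clock: 30.7
tool_pos: [0.4716, 0.3125, 0.0117]
eef_rot: [0.021, 1.0, 0.001, 0.001]
contact_force: [0.1, 0.7, -1.4]
opening: 0.495
finger_force: 25.0
```

```bash
python3 go.py 472,311,7,177.4
```

```text
t 30.7 p [471.6 312.5  11.7] yaw 177.59 f [ 0.1  0.7 -1.4] open 43.6 ff 25.0 q7 -0.11
turn [0.0018 0.0018 0.0033] then mm [-0.5 -1.5  4.7]
```

Request:
{"name": "servo_tool", "arguments": {
  "translation": [
    [0,-0.001,0.002],
    [0,0,0.0015],
    [0,0,0.001],
    [0,0,0.0005],
    [0,0,0]
  ],
  "turn": [
    [0.0018,0.0018,0],
    [0,0,0],
    [0,0,0],
    [0,0,0],
    [0,0,0]
  ]
}}

```text
clock: 31.32
tool_pos: [0.4713, 0.3112, 0.0068]
eef_rot: [0.021, 1.0, -0.0, -0.0]
contact_force: [-0.1, -1.4, 5.1]
opening: 0.499
finger_force: 25.0
```

Contact. Release and rise.

Request:
{"name": "servo_tool", "arguments": {
  "translation": [
    [0,0,0],
    [0,0,0],
    [0,0,0],
    [0,0,-0.02],
    [0,0,-0.04],
    [0,0,-0.05],
    [0,0,-0.05],
    [0,0,-0.03]
  ],
  "turn": [
    [0,0,0],
    [0,0,0],
    [0,0,0],
    [0,0,0],
    [0,0,0],
    [0,0,0],
    [0,0,0],
    [0,0,0]
  ],
  "grip": 0.72
}}

```text
clock: 32.33
tool_pos: [0.4717, 0.3121, 0.1986]
eef_rot: [0.021, 1.0, 0.001, 0.001]
contact_force: [0.2, -0.2, -0.5]
opening: 0.722
finger_force: 0.0
```

Request:
{"name": "servo_tool", "arguments": {
  "translation": [
    [0.06,0,0],
    [0.06,0,0],
    [0.06,0,0],
    [0,0,0]
  ],
  "turn": [
    [0,0,0.18],
    [0,0,0.18],
    [0,0,0.18],
    [0,0,0]
  ]
}}

```text
clock: 32.83
tool_pos: [0.2961, 0.3523, 0.1972]
eef_rot: [0.277, 0.961, 0.001, -0.001]
contact_force: [0.5, -0.9, 0.6]
opening: 0.72
finger_force: 0.0
```

```bash
python3 - <<'E'
from meas import *
V=snap(7)
for s in V:
    P,m,h=sel(s,(.472,.311),.07,.026,.045); print("box",len(P),P.mean(0),np.median(P[:,2]),rect(s,m,.036))
    P=cloud(s); z=P[...,2]; hsv=cv2.cvtColor(s["img"],cv2.COLOR_RGB2HSV); H=hsv[...,0]
    m=(P[...,1]>.18)&(P[...,1]<.42)&(P[...,0]>.33)&(P[...,0]<.6)&(z<.06)&(((hsv[...,1]>115)&((H<14)|(H>172)))|(z>.015))
    m=cv2.morphologyEx(m.astype(np.uint8),cv2.MORPH_OPEN,np.ones((5,5))); print("pad",rect(s,m,.003))
a,b=[s["img"][:,:,::-1] for s in V]
cv2.imwrite("pics/a7.png",np.hstack([cv2.resize(a[150:350,380:580],(400,400)),cv2.resize(b[150:350,60:260],(400,400))]))
E
python3 go.py
```

```text
box 777 [0.47703206 0.30573058 0.03524803] 0.03625685298271549 ((477.64508056640625, 304.5618896484375), (52.04273986816406, 107.71144104003906), 88.45683288574219)
pad ((471.1856689453125, 309.41058349609375), (123.83827209472656, 184.4906005859375), 87.3009033203125)
box 1169 [0.47065863 0.31040354 0.03563503] 0.036501673124067685 ((470.6791687011719, 310.2047424316406), (46.122989654541016, 100.73499298095703), 87.27845001220703)
pad ((471.5843811035156, 312.302978515625), (120.11222076416016, 179.85421752929688), 87.4326400756836)
t 32.92 p [300.8 349.7 196.4] yaw 147.46 f [-0.3  0.1 -0.6] open 63.3 ff 0.0 q7 -0.66
```

View pics/a7.png

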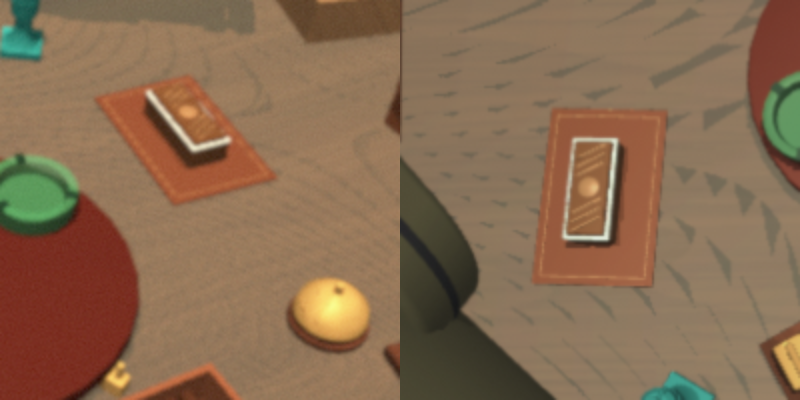

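```bash
python3 go.py 500,0,196,147.46 500,0,196,28 462.7,-324,196,28
```

```text
t 32.92 p [300.8 349.7 196.4] yaw 147.46 f [-0.3  0.1 -0.6] open 63.3 ff 0.0 q7 -0.66
turn [-0.0009  0.0007 -0.    ] then mm [-356.  -187.6    0.4]
turn [0.    0.    2.085] then mm [0. 0. 0.]
turn [0. 0. 0.] then mm [-185.   268.6    0. ]
```

Request:
{"name": "servo_tool", "arguments": {
  "translation": [
    [-0.03,-0.016,0],
    [-0.042,-0.022,0],
    [-0.042,-0.022,0],
    [-0.042,-0.022,0],
    [-0.042,-0.022,0],
    [-0.042,-0.022,0],
    [-0.042,-0.022,0],
    [-0.042,-0.022,0],
    [-0.032,-0.0176,0],
    [0,0,0]
  ],
  "turn": [
    [0,0,0],
    [0,0,0],
    [0,0,0],
    [0,0,0],
    [0,0,0],
    [0,0,0],
    [0,0,0],
    [0,0,0],
    [0,0,0],
    [0,0,0.15]
  ]
}}

```text
clock: 34.17
tool_pos: [0.5004, -0.0071, 0.1951]
eef_rot: [0.359, 0.933, -0.001, -0.0]
contact_force: [-1.2, 0.5, -0.0]
opening: 0.721
finger_force: 0.0
```

Request:
{"name": "servo_tool", "arguments": {
  "translation": [
    [0,0,0],
    [0,0,0],
    [0,0,0],
    [0,0,0],
    [0,0,0],
    [0,0,0],
    [0,0,0],
    [0,0,0],
    [0,0,0],
    [0,0,0]
  ],
  "turn": [
    [0,0,0.18],
    [0,0,0.18],
    [0,0,0.18],
    [0,0,0.18],
    [0,0,0.18],
    [0,0,0.18],
    [0,0,0.18],
    [0,0,0.18],
    [0,0,0.18],
    [0,0,0.18]
  ]
}}

```text
clock: 35.42
tool_pos: [0.4994, -0.0032, 0.1959]
eef_rot: [0.954, 0.301, -0.001, 0.0]
contact_force: [1.0, -0.6, -0.1]
opening: 0.718
finger_force: 0.0
```

```bash
python3 go.py 462.7,-324,196,28 462.7,-324,58,28; python3 - <<'E'
from meas import *
s=snap(8)[0]
P,m,h=sel(s,(.4627,-.324),.03,.056,.09); print(circ(P,.016))
P,m,h=sel(s,(.551,-.304),.05,.015,.07); print(circ(P,.028))
P,m,h=sel(s,(.3746,-.3425),.045,.088,.105); print(P.mean(0),rect(s,m,.095))
E
```

```text
t 35.42 p [499.4  -3.2 195.9] yaw 35.06 f [ 1.  -0.6 -0.1] open 63.2 ff 0.0 q7 -1.27
turn [0.0005 0.0018 0.1233] then mm [-1.830e+02  2.661e+02 -1.000e-01]
turn [0. 0. 0.] then mm [  0.   0. 138.]
(array([ 461.1, -326. ]), 0.8)
(array([ 549.3, -304.2]), 0.7)
[ 0.37381076 -0.34264498  0.09464413] ((375.790771484375, -342.3140869140625), (54.34394073486328, 37.3197021484375), 30.90456771850586)
```

Objects unchanged. Go to the lighter.

Request:
{"name": "servo_tool", "arguments": {
  "translation": [
    [0,0,0],
    [-0.02,0.029,0],
    [-0.027,0.039,0],
    [-0.027,0.039,0],
    [-0.027,0.039,0],
    [-0.027,0.039,0],
    [-0.027,0.039,0],
    [-0.018,0.027,0],
    [-0.01,0.015,0],
    [0,0,0]
  ],
  "turn": [
    [0,0.0018,0.123],
    [0,0,0],
    [0,0,0],
    [0,0,0],
    [0,0,0],
    [0,0,0],
    [0,0,0],
    [0,0,0],
    [0,0,0],
    [0,0,0]
  ]
}}

```text
clock: 36.78
tool_pos: [0.4645, -0.3232, 0.1959]
eef_rot: [0.969, 0.246, 0.0, -0.0]
contact_force: [0.7, -0.1, -0.4]
opening: 0.727
finger_force: 0.0
```

```bash
python3 go.py 462.7,-324,58,28
```

```text
t 36.77 p [ 464.5 -323.2  195.9] yaw 28.44 f [ 0.7 -0.1 -0.4] open 64.0 ff 0.0 q7 -0.78
turn [-0.0001 -0.0005  0.0076] then mm [-2.000e+00 -1.000e-01  1.379e+02]
```

Request:
{"name": "servo_tool", "arguments": {
  "translation": [
    [-0.002,0,0.03],
    [0,0,0.035],
    [0,0,0.03],
    [0,0,0.02],
    [0,0,0.014],
    [0,0,0.007],
    [0,0,0.002],
    [0,0,0],
    [0,0,0]
  ],
  "turn": [
    [0,0,0.0075],
    [0,0,0],
    [0,0,0],
    [0,0,0],
    [0,0,0],
    [0,0,0],
    [0,0,0],
    [0,0,0],
    [0,0,0]
  ]
}}

```text
clock: 37.9
tool_pos: [0.4639, -0.323, 0.0588]
eef_rot: [0.97, 0.243, 0.001, 0.0]
contact_force: [0.2, 0.4, -0.5]
opening: 0.72
finger_force: 0.0
```

Request:
{"name": "servo_tool", "arguments": {
  "translation": [
    [0,0,0],
    [0,0,0],
    [0,0,0],
    [0,0,0],
    [0,0,0]
  ],
  "turn": [
    [0,0,0],
    [0,0,0],
    [0,0,0],
    [0,0,0],
    [0,0,0]
  ],
  "grip": 0.2
}}

```text
clock: 38.52
tool_pos: [0.4639, -0.323, 0.0583]
eef_rot: [0.97, 0.243, 0.001, 0.0]
contact_force: [0.7, -0.6, -0.1]
opening: 0.356
finger_force: 25.0
```

```bash
python3 go.py 635.7,27,190,28.1
```

```text
t 38.52 p [ 463.9 -323.    58.3] yaw 28.08 f [ 0.7 -0.6 -0.1] open 31.3 ff 25.0 q7 -0.85
turn [ 0.0009 -0.0012 -0.0003] then mm [ 316.4 -227.8 -131.7]
```

Request:
{"name": "servo_tool", "arguments": {
  "translation": [
    [0,0,-0.01],
    [0,0,-0.03],
    [0,0,-0.035],
    [0,0,-0.035],
    [0.018,-0.013,-0.02],
    [0.037,-0.027,0],
    [0.037,-0.027,0],
    [0.037,-0.027,0],
    [0.037,-0.027,0],
    [0.037,-0.027,0]
  ],
  "turn": [
    [0,0,0],
    [0,0,0],
    [0,0,0],
    [0,0,0],
    [0,0,0],
    [0,0,0],
    [0,0,0],
    [0,0,0],
    [0,0,0],
    [0,0,0]
  ]
}}

```text
clock: 39.78
tool_pos: [0.5726, -0.0951, 0.1885]
eef_rot: [0.97, 0.243, -0.0, -0.0]
contact_force: [0.7, -0.3, -2.9]
opening: 0.356
finger_force: 25.0
```

Request:
{"name": "servo_tool", "arguments": {
  "translation": [
    [0.037,-0.027,0],
    [0.037,-0.027,0],
    [0.026,-0.018,0],
    [0.014,-0.008,0],
    [0,0,0]
  ],
  "turn": [
    [0,0,0],
    [0,0,0],
    [0,0,0],
    [0,0,0],
    [0,0,0]
  ]
}}

```text
clock: 40.4
tool_pos: [0.6356, 0.0281, 0.1884]
eef_rot: [0.97, 0.243, 0.0, -0.0]
contact_force: [-0.8, -0.5, -2.1]
opening: 0.348
finger_force: 25.0
```

```bash
python3 go.py 636.2,27.5,89.3,28.1
```

```text
t 40.4 p [635.6  28.1 188.4] yaw 28.16 f [-0.8 -0.5 -2.1] open 30.6 ff 25.0 q7 -1.35
turn [-0.0002 -0.0003  0.001 ] then mm [ 0.3  0.9 99.1]
```

Request:
{"name": "servo_tool", "arguments": {
  "translation": [
    [0,0.001,0.025],
    [0,0,0.03],
    [0,0,0.02],
    [0,0,0.013],
    [0,0,0.006],
    [0,0,0.002],
    [0,0,0.001],
    [0,0,0.001],
    [0,0,0]
  ],
  "turn": [
    [0,0,0],
    [0,0,0],
    [0,0,0],
    [0,0,0],
    [0,0,0],
    [0,0,0],
    [0,0,0],
    [0,0,0],
    [0,0,0]
  ]
}}

```text
clock: 41.52
tool_pos: [0.6365, 0.0269, 0.0907]
eef_rot: [0.97, 0.243, 0.001, 0.0]
contact_force: [1.0, -0.5, -2.0]
opening: 0.352
finger_force: 25.0
```

Request:
{"name": "servo_tool", "arguments": {
  "translation": [
    [0,0,0.001],
    [0,0,0.001],
    [0,0,0]
  ],
  "turn": [
    [0,0,0],
    [0,0,0],
    [0,0,0]
  ]
}}

```text
clock: 41.9
tool_pos: [0.6367, 0.0267, 0.0892]
eef_rot: [0.97, 0.243, 0.001, 0.0]
contact_force: [-1.0, -0.7, 4.2]
opening: 0.356
finger_force: 24.9
```

Request:
{"name": "servo_tool", "arguments": {
  "translation": [
    [0,0,0],
    [0,0,0],
    [0,0,0],
    [0,0,-0.02],
    [0,0,-0.04],
    [0,0,-0.04],
    [0,0,0]
  ],
  "turn": [
    [0,0,0],
    [0,0,0],
    [0,0,0],
    [0,0,0],
    [0,0,0],
    [0,0,0],
    [0,0,-0.045]
  ],
  "grip": 0.7
}}

```text
clock: 42.78
tool_pos: [0.6391, 0.0271, 0.1933]
eef_rot: [0.964, 0.265, 0.005, 0.001]
contact_force: [-0.1, 0.5, -0.3]
opening: 0.701
finger_force: 0.0
```

Request:
{"name": "servo_tool", "arguments": {
  "translation": [
    [-0.035,0.0155,0],
    [-0.045,0.02,0],
    [-0.045,0.02,0],
    [-0.045,0.02,0],
    [-0.045,0.02,0],
    [-0.045,0.02,0],
    [-0.045,0.02,0],
    [-0.045,0.02,0],
    [-0.04,0.018,0],
    [-0.024,0.01,0]
  ],
  "turn": [
    [0,0,0],
    [0,0,0],
    [0,0,0],
    [0,0,0],
    [0,0,0],
    [0,0,0],
    [0,0,0],
    [0,0,0],
    [0,0,0],
    [0,0,0]
  ]
}}

```text
clock: 44.02
tool_pos: [0.3715, -0.3443, 0.1881]
eef_rot: [0.965, 0.263, -0.0, 0.0]
contact_force: [0.9, 0.1, -0.4]
opening: 0.701
finger_force: 0.0
```

Request:
{"name": "servo_tool", "arguments": {
  "translation": [
    [0,0,0]
  ],
  "turn": [
    [0,0,0]
  ]
}}

```text
clock: 44.15
tool_pos: [0.3718, -0.3439, 0.188]
eef_rot: [0.965, 0.262, -0.0, -0.0]
contact_force: [0.9, 0.3, -0.8]
opening: 0.701
finger_force: 0.0
```

```bash
python3 go.py 374.6,-342.5,64.5,30.7
```

```text
t 44.15 p [ 371.8 -343.9  188. ] yaw 30.43 f [ 0.9  0.3 -0.8] open 61.7 ff 0.0 q7 -0.67
turn [-0.0002  0.0005 -0.0048] then mm [  3.1   0.2 123.5]
```

Request:
{"name": "servo_tool", "arguments": {
  "translation": [
    [0.003,0,0.03],
    [0,0,0.03],
    [0,0,0.025],
    [0,0,0.02],
    [0,0,0.012],
    [0,0,0.005],
    [0,0,0.001],
    [0,0,0]
  ],
  "turn": [
    [0,0,-0.004],
    [0,0,0],
    [0,0,0],
    [0,0,0],
    [0,0,0],
    [0,0,0],
    [0,0,0],
    [0,0,0]
  ]
}}

```text
clock: 45.15
tool_pos: [0.3768, -0.3408, 0.0657]
eef_rot: [0.964, 0.266, 0.001, 0.0]
contact_force: [-0.5, 0.2, -0.2]
opening: 0.701
finger_force: 0.0
```

Request:
{"name": "servo_tool", "arguments": {
  "translation": [
    [0,0,0],
    [0,0,0],
    [0,0,0],
    [0,0,0],
    [0,0,0]
  ],
  "turn": [
    [0,0,0],
    [0,0,0],
    [0,0,0],
    [0,0,0],
    [0,0,0]
  ],
  "grip": 0.25
}}

```text
clock: 45.78
tool_pos: [0.3764, -0.3407, 0.0652]
eef_rot: [0.964, 0.266, 0.0, -0.0]
contact_force: [-1.2, 1.1, 1.7]
opening: 0.384
finger_force: 24.7
```

```bash
python3 go.py 518.1,3.4,190,30.7
```

```text
t 45.77 p [ 376.4 -340.7   65.2] yaw 30.89 f [-1.2  1.1  1.7] open 33.8 ff 24.7 q7 -0.76
turn [ 0.0002 -0.0008  0.0033] then mm [ 297.5 -223.5 -124.8]
```

Request:
{"name": "servo_tool", "arguments": {
  "translation": [
    [0,0,-0.01],
    [0,0,-0.03],
    [0,0,-0.035],
    [0,0,-0.035],
    [0.02,-0.015,-0.01],
    [0.036,-0.027,0],
    [0.036,-0.027,0],
    [0.036,-0.027,0],
    [0.036,-0.027,0],
    [0.036,-0.027,0]
  ],
  "turn": [
    [0,0,0],
    [0,0,0],
    [0,0,0],
    [0,0,0],
    [0,0,0],
    [0,0,0],
    [0,0,0],
    [0,0,0],
    [0,0,0],
    [0,0,0]
  ]
}}

```text
clock: 47.02
tool_pos: [0.4712, -0.108, 0.1858]
eef_rot: [0.964, 0.266, 0.001, 0.0]
contact_force: [0.4, -0.7, -0.7]
opening: 0.384
finger_force: 24.8
```

Request:
{"name": "servo_tool", "arguments": {
  "translation": [
    [0.036,-0.027,0],
    [0.036,-0.026,0],
    [0.018,-0.013,0],
    [0.01,-0.007,0],
    [0,0,0]
  ],
  "turn": [
    [0,0,0],
    [0,0,0],
    [0,0,0],
    [0,0,0],
    [0,0,0]
  ]
}}

```text
clock: 47.65
tool_pos: [0.5192, 0.0048, 0.1855]
eef_rot: [0.964, 0.267, 0.0, 0.0]
contact_force: [-0.1, 0.4, -1.5]
opening: 0.384
finger_force: 24.8
```

```bash
python3 go.py 519.5,4.8,96.2,30.8
```

```text
t 47.65 p [519.2   4.8 185.5] yaw 30.94 f [-0.1  0.4 -1.5] open 33.8 ff 24.8 q7 -1.33
turn [ 0.0002 -0.0008  0.0024] then mm [ 0.2  0.2 89.3]
```

Request:
{"name": "servo_tool", "arguments": {
  "translation": [
    [0,0,0.025],
    [0,0,0.028],
    [0,0,0.018],
    [0,0,0.01],
    [0,0,0.004],
    [0,0,0.002],
    [0,0,0.001],
    [0,0,0.0005],
    [0,0,0]
  ],
  "turn": [
    [0,0,0],
    [0,0,0],
    [0,0,0],
    [0,0,0],
    [0,0,0],
    [0,0,0],
    [0,0,0],
    [0,0,0],
    [0,0,0]
  ]
}}

```text
clock: 48.78
tool_pos: [0.5195, 0.0047, 0.0971]
eef_rot: [0.964, 0.266, 0.001, 0.0]
contact_force: [0.5, 0.1, -1.5]
opening: 0.385
finger_force: 24.8
```

Request:
{"name": "servo_tool", "arguments": {
  "translation": [
    [0,0,0.0005],
    [0,0,0]
  ],
  "turn": [
    [0,0,0],
    [0,0,0]
  ]
}}

```text
clock: 49.02
tool_pos: [0.5193, 0.0047, 0.0964]
eef_rot: [0.964, 0.266, 0.0, -0.0]
contact_force: [0.2, -0.7, -1.1]
opening: 0.385
finger_force: 24.8
```

Request:
{"name": "servo_tool", "arguments": {
  "translation": [
    [0,0,0.0007],
    [0,0,0.0005],
    [0,0,0]
  ],
  "turn": [
    [0,0,0],
    [0,0,0],
    [0,0,0]
  ]
}}

```text
clock: 49.4
tool_pos: [0.5195, 0.0049, 0.0961]
eef_rot: [0.964, 0.266, 0.001, 0.0]
contact_force: [-2.0, 0.0, 9.7]
opening: 0.387
finger_force: 24.7
```

Request:
{"name": "servo_tool", "arguments": {
  "translation": [
    [0,0,0],
    [0,0,0],
    [0,0,0],
    [0,0,-0.02],
    [0,0,-0.035],
    [0,0,-0.04],
    [0,0,0]
  ],
  "turn": [
    [0,0,0],
    [0,0,0],
    [0,0,0],
    [0,0,0],
    [0,0,0],
    [0,0,0],
    [0,0,0.048]
  ],
  "grip": 0.65
}}

```text
clock: 50.28
tool_pos: [0.5211, 0.0048, 0.1926]
eef_rot: [0.97, 0.242, 0.003, 0.0]
contact_force: [0.6, 0.7, -1.9]
opening: 0.653
finger_force: 0.0
```

Request:
{"name": "servo_tool", "arguments": {
  "translation": [
    [-0.012,0.03,0],
    [-0.016,0.039,0],
    [-0.016,0.039,0],
    [-0.016,0.039,0],
    [-0.016,0.039,0],
    [-0.016,0.039,0],
    [-0.014,0.034,0],
    [-0.0115,0.028,0],
    [0,0,0]
  ],
  "turn": [
    [0,0,0],
    [0,0,0],
    [0,0,0],
    [0,0,0],
    [0,0,0],
    [0,0,0],
    [0,0,0],
    [0,0,0],
    [0,0,0]
  ],
  "grip": 0.86
}}

```text
clock: 51.4
tool_pos: [0.5496, -0.3069, 0.1884]
eef_rot: [0.971, 0.24, -0.001, 0.0]
contact_force: [0.1, -0.2, 0.8]
opening: 0.861
finger_force: 0.0
```

```bash
python3 go.py 551,-303.6,50,28.1
```

```text
t 51.4 p [ 549.6 -306.9  188.4] yaw 27.83 f [ 0.1 -0.2  0.8] open 75.7 ff 0.0 q7 -0.85
turn [ 0.0001  0.0016 -0.0048] then mm [  2.8  -2.2 138.4]
```

Request:
{"name": "servo_tool", "arguments": {
  "translation": [
    [0.002,-0.001,0.03],
    [0,0,0.035],
    [0,0,0.03],
    [0,0,0.02],
    [0,0,0.014],
    [0,0,0.007],
    [0,0,0.002],
    [0,0,0]
  ],
  "turn": [
    [0,0.0016,-0.0048],
    [0,0,0],
    [0,0,0],
    [0,0,0],
    [0,0,0],
    [0,0,0],
    [0,0,0],
    [0,0,0]
  ]
}}

```text
clock: 52.4
tool_pos: [0.553, -0.3021, 0.0527]
eef_rot: [0.969, 0.245, 0.002, 0.0]
contact_force: [-0.0, -0.3, 0.2]
opening: 0.856
finger_force: 0.0
```

Request:
{"name": "servo_tool", "arguments": {
  "translation": [
    [0,0,0],
    [0,0,0],
    [0,0,0],
    [0,0,0],
    [0,0,0]
  ],
  "turn": [
    [0,0,0],
    [0,0,0],
    [0,0,0],
    [0,0,0],
    [0,0,0]
  ],
  "grip": 0.5
}}

```text
clock: 53.02
tool_pos: [0.5529, -0.3022, 0.0525]
eef_rot: [0.969, 0.245, 0.002, 0.0]
contact_force: [0.6, 0.2, 3.9]
opening: 0.624
finger_force: 25.0
```

```bash
python3 go.py 557.2,-66.9,180,28
```

```text
t 53.02 p [ 552.9 -302.2   52.5] yaw 28.41 f [0.6 0.2 3.9] open 54.9 ff 25.0 q7 -0.9
turn [ 0.001  -0.0029  0.0071] then mm [ 114.3 -205.7 -127.5]
```

Request:
{"name": "servo_tool", "arguments": {
  "translation": [
    [0,0,-0.01],
    [0,0,-0.03],
    [0,0,-0.035],
    [0,0,-0.035],
    [0.012,-0.021,-0.01],
    [0.02,-0.035,0],
    [0.02,-0.035,0],
    [0.02,-0.035,0],
    [0.02,-0.035,0],
    [0.015,-0.026,0]
  ],
  "turn": [
    [0,0,0],
    [0,0,0],
    [0,0,0],
    [0,0,0],
    [0,0,0],
    [0,0,0],
    [0,0,0],
    [0,0,0],
    [0,0,0],
    [0,0,0]
  ]
}}

```text
clock: 54.28
tool_pos: [0.5557, -0.0819, 0.1712]
eef_rot: [0.969, 0.247, -0.0, -0.002]
contact_force: [1.8, -1.1, -2.4]
opening: 0.624
finger_force: 25.0
```

Request:
{"name": "servo_tool", "arguments": {
  "translation": [
    [0.01,-0.018,0],
    [0,0,0],
    [0,0,0]
  ],
  "turn": [
    [0,0,0],
    [0,0,0],
    [0,0,0]
  ]
}}

```text
clock: 54.65
tool_pos: [0.5567, -0.0665, 0.1718]
eef_rot: [0.969, 0.245, 0.0, -0.0]
contact_force: [-1.1, -0.1, -3.9]
opening: 0.623
finger_force: 25.0
```

```bash
python3 go.py 558.5,-66,83.5,28
```

```text
t 54.65 p [556.7 -66.5 171.8] yaw 28.4 f [-1.1 -0.1 -3.9] open 54.8 ff 25.0 q7 -1.24
turn [-0.0001 -0.0005  0.007 ] then mm [ 1.8  0.4 88.3]
```

Request:
{"name": "servo_tool", "arguments": {
  "translation": [
    [0.002,0,0.025],
    [0,0,0.028],
    [0,0,0.018],
    [0,0,0.009],
    [0,0,0.004],
    [0,0,0.002],
    [0,0,0.001],
    [0,0,0.0005],
    [0,0,0]
  ],
  "turn": [
    [0,0,0],
    [0,0,0],
    [0,0,0],
    [0,0,0],
    [0,0,0],
    [0,0,0],
    [0,0,0],
    [0,0,0],
    [0,0,0]
  ]
}}

```text
clock: 55.78
tool_pos: [0.5598, -0.0649, 0.0851]
eef_rot: [0.969, 0.245, 0.001, -0.0]
contact_force: [-0.5, 0.2, -2.4]
opening: 0.628
finger_force: 25.0
```

Request:
{"name": "servo_tool", "arguments": {
  "translation": [
    [0,0,0.0005],
    [0,0,0]
  ],
  "turn": [
    [0,0,0],
    [0,0,0]
  ]
}}

```text
clock: 56.02
tool_pos: [0.5596, -0.065, 0.0844]
eef_rot: [0.969, 0.245, 0.001, -0.0]
contact_force: [0.0, 0.5, -2.9]
opening: 0.627
finger_force: 25.0
```

Request:
{"name": "servo_tool", "arguments": {
  "translation": [
    [-0.001,0,0.0007],
    [0,0,0.0007],
    [0,0,0]
  ],
  "turn": [
    [0,0,0],
    [0,0,0],
    [0,0,0]
  ]
}}

```text
clock: 56.4
tool_pos: [0.5587, -0.0655, 0.0834]
eef_rot: [0.969, 0.245, 0.001, -0.0]
contact_force: [-2.1, -0.1, 4.6]
opening: 0.627
finger_force: 25.0
```

Contact; release, rise and step back.

Request:
{"name": "servo_tool", "arguments": {
  "translation": [
    [0,0,0],
    [0,0,0],
    [0,0,0],
    [0,0,-0.02],
    [0,0,-0.035],
    [0,0,-0.04],
    [0,0,-0.03],
    [0,0,0]
  ],
  "turn": [
    [0,0,0],
    [0,0,0],
    [0,0,0],
    [0,0,0],
    [0,0,0],
    [0,0,0],
    [0,0,0],
    [0,0,0]
  ],
  "grip": 0.86
}}

```text
clock: 57.4
tool_pos: [0.56, -0.0656, 0.21]
eef_rot: [0.969, 0.245, 0.004, 0.0]
contact_force: [-1.0, 0.2, -0.7]
opening: 0.859
finger_force: 0.0
```

Request:
{"name": "servo_tool", "arguments": {
  "translation": [
    [-0.03,0.03,0],
    [-0.04,0.03,0],
    [-0.04,0.03,0],
    [-0.04,0.03,0],
    [-0.04,0.03,0],
    [-0.03,0.03,0],
    [0,0,0]
  ],
  "turn": [
    [0,0,0],
    [0,0,0],
    [0,0,0],
    [0,0,0],
    [0,0,0],
    [0,0,0],
    [0,0,0]
  ]
}}

```text
clock: 58.28
tool_pos: [0.4476, -0.3326, 0.2058]
eef_rot: [0.97, 0.242, -0.0, -0.0]
contact_force: [-0.5, -0.8, -0.5]
opening: 0.861
finger_force: 0.0
```

```bash
python3 - <<'E'
from meas import *
snap(9)
for k in (0,9):
  for s,n in zip(load(k),("scene","top")):
    P,m,h=sel(s,(.556,-.066),.04,.05,.105); print(k,n,"jar",circ(P,.028))
    P,m,h=sel(s,(.515,.005),.04,.119,.14,lambda h:h[:,1]<70); print("  safe",P.mean(0),rect(s,m,.126))
    P,m,h=sel(s,(.634,.026),.03,.09,.12); print("  tank",circ(P,.016))
    P,m,h=sel(s,(.533,.092),.05,.045,.07,lambda h:(h[:,0]>45)&(h[:,0]<90)); print("  ash",P.mean(0))
  print()
cv2.imwrite("pics/s9.png",load(9)[0]["img"][:,:,::-1])
E
python3 go.py
```

```text
0 scene jar (array([554.7, -67.6]), 0.8)
  safe [0.51708089 0.00251725 0.12564499] ((518.415283203125, 2.3811779022216797), (50.92255401611328, 40.347503662109375), 31.891143798828125)
  tank (array([633.2,  24.8]), 0.6)
  ash [0.53127909 0.09693435 0.05454075]
0 top jar (array([557.2, -65.2]), 0.3)
  safe [0.51299089 0.00672138 0.12529886] ((511.2163391113281, 6.070756912231445), (50.885135650634766, 34.44247055053711), 31.231836318969727)
  tank (array([635.8,  27.2]), 0.4)
  ash [0.53309648 0.09762954 0.05560552]

9 scene jar (array([553.9, -67.7]), 0.7)
  safe [0.51682529 0.00108673 0.12562514] ((518.78369140625, 0.7215347290039062), (51.32001495361328, 40.2978630065918), 29.854860305786133)
  tank (array([632.5,  24.2]), 0.7)
  ash [0.53113239 0.09745288 0.05516217]
9 top jar (array([556.5, -65.2]), 0.3)
  safe [0.51301856 0.00545881 0.12531462] ((511.4617919921875, 5.016773223876953), (49.72797775268555, 34.35630798339844), 31.218799591064453)
  tank (array([635.2,  26.7]), 0.3)
  ash [0.53333302 0.09744073 0.0555332 ]

t 58.38 p [ 450.1 -327.9  206.3] yaw 28.39 f [-0.2 -0.3  0.1] open 75.6 ff 0.0 q7 -0.75
```

View pics/s9.png

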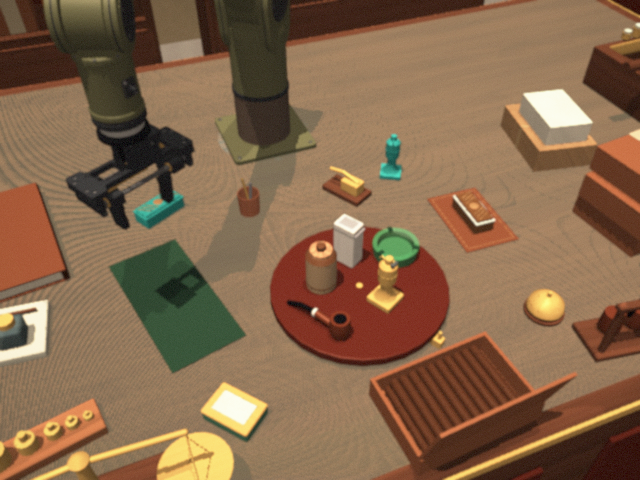

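All three stand within 2 mm of where they began (jar (321,265), safe (349,240), lighter (386,282)); the box is on the pad (474,211) and the arm is clear.

```bash
python3 -c "
from plant import r
print(r.finish_job())"
```

```text
the job is handed in; nothing more can be done
None
```

The job is handed in: the snuff box lies centred and lengthways on the leather pad, the jar, match safe and lighter measure within 2 mm of their starting spots, the ashtray and pipe were left alone, and the clock stood at about 58 s; the hand-in reported no verdict.

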